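Assemble a flow-cell stack and set its feed valve

ROBOT

A 6-joint arm with a two-finger parallel gripper is mounted at the origin on a cart in front of the work surface, level with it; the furniture and walls round the work are solid. World frame = base frame: x ahead of the robot, y to its left, z up, the work surface at z = 0. Lengths are in m, angles in rad, forces in N, time in s.
With the tool pointing down it reaches from about 0.375 to 0.975 m from the base axis. Payload 3.8 kg.
Tool frame: the origin (TCP) lies at the very end of the fingers, on their centre line; the grasp point (between the pads) lies robot.grip_depth behind it (robot.grip_depth is the distance from the TCP to the grasp point, in m); z points along the fingers, y is the line along which they close (so a half turn about z gives the same grasp; the last joint's range is limited). The gripper opens to 85 mm and grips with 20 to 120 N. Pads are 22 mm wide; open, the fingers measure 114 mm over their backs; the gripper's body (76 mm by 85 mm) begins 54 mm behind the grasp point. The pads swing forward as they close: fully open they stand 13 mm farther back than shut.
Start: joints at [1.071, 0.264, 1.604, -0, 1.274, -0.037], TCP at [0.301, 0.604, 0.231] pointing down, gripper open.
Joint ranges: [-2.63, 2.63], [-0.94, 2.18], [0.31, 2.57], [-1.31, 4.45], [0, 2.66], [-2.55, 2.55]. Speed limits (rad/s): [2.57, 2.57, 3.14, 3.14, 3.14, 3.14].

INTERFACE

Orientations are given as [roll, pitch, yaw] about the fixed x, y, z axes, in that order (R = Rz(yaw) Ry(pitch) Rx(roll)).
In Python, from plant import status, imaging, sign_off, robot gives the robot as it stands. The module is installed in compiled form; this text tells all that it offers.
- The arm moves only by the tool servo_tool, never from a script. Its argument "rows" is a list of rows, each a list of 3 entries, a list of its own where there are three numbers: the shift along the tool's x, y, z in m, then the turn, a rotation vector about the tool's x, y, z in rad, then the finger opening in m, from 0 to 0.0854. A call has 1 to 12 rows; each row is the pose to reach, as a shift and turn from the pose commanded when the call began, along the tool's axes at that moment; what a row does not reach only later rows make up. A row lasts 1/10 s, in which the tool goes at most 50 mm and 8.59 degrees, less where a joint would pass 70% of its speed; a pose out of reach is approached as far as the arm can. A call with a gripper value outside its range is refused whole. The fingers move at their own pace and stop on an object; the grip force is fixed at half the most. Time passes only in rows, so rows that repeat a pose let the fingers close. It gives the time, the measured TCP pose, the force, the opening and the grip force at its end, in the units of the state.
- status.get_state(): the state, without advancing time (a new reading comes with each control period).
- imaging.snapshot(name): name is "scene" or "top" or "wrist"; returns the picture (384x512x3 uint8, blue, green, red); there is no depth.
- imaging.camera_info(name): a dict with "camera_matrix" (3x3 intrinsics, pixels), "R" (3x3) and "t" (3): a world point X has camera coordinates R X + t; the wrist camera has in their place "tool_from_camera" (4x4, takes a point from camera to tool coordinates, whose origin is the TCP and whose axes are the flange's). Camera axes: x right, y down, z forward; pixel columns grow to the right and rows downward; lengths in m; the calibration is good to about 2 mm. The wrist camera is an equidistant fisheye: a pixel r from the principal point sees the ray r / f radians off the axis. A picture is of the moment at which its call begins: read the wrist's pose just before it. camera_info takes no time and is no camera call.
- sign_off(): hands the job in; it is judged then, once.
The state is a dict: "clock": time; "joints": joint angles; "joint_vel": joint speeds; "joint_torque": joint torques, N m; "tool_pos": TCP position; "eef_rot": TCP orientation; "ft_force": force on the tool from outside, world axes, zero at the start; "moment": the same for the moment, N m; "width": finger opening in m; "grasp_force": force on a finger pad.
Only numpy, scipy, OpenCV 4.12 (cv2) and the standard library are available. Lean on these libraries where they do the work, as an engineer would, in place of code of your own. Each camera call takes 0.05 s, during which the arm holds its last target. There are 200 camera calls.

TASK

Build up the flow cell on the lab bench: first close the feed valve on the rig, and keep it closed while you thread every white spacer frame lying on the bench over the two locating pins, flat down on the bed, and then put the metal cover plate over the same pins on top of them, grip rib upward. When the stack is seated, open the valve to 45 degrees, half-way along its scale; leave the bottle, the dishes and the beaker where they stand.

Things in the scene. Friction and masses are not known exactly. Their poses are not given: they have to be found in the camera images.
- bed (a point): Centre of the top of the bed, a steel block 118 mm long (x), 34 mm wide (y), its top 35 mm above the bench. Axes: x along the line of the two pins towards the valve, z up. Plates seated here overhang it by 8 mm on each long side, with 23 mm free below down to the rig's base plate (fixed, aluminium, 250 x 100 x 12 mm, carrying bed and valve).
- pin_a (a point): Tip of one of the two upright steel pins on the bed, 42 mm from the bed point along its -x. Each pin is 10 mm in diameter and 55 mm high; its top 8 mm tapers to a 4 mm tip, which is 90 mm above the bench.
- pin_b (a point): Tip of the other pin, like pin_a, 42 mm from the bed point along its +x, nearer the valve.
- valve_grip (a point): Handle of the feed valve: a black bar 52 mm long, 12 mm thick, 24 mm high on a vertical spindle over a scale disc (68 mm in diameter, top 52 mm above the bench). The point is on the spindle axis at half the bar's height, 74 mm above the bench, 135 mm from the bed point along the bed's x. Its y axis runs along the bar to the pointer end and turns with it.
- valve (a joint): Angle of the valve handle in rad: 0 closed (bar square to the line of the pins, pointer along the bed's +y), 1.571 fully open (bar in line with the pins, pointer along the bed's +x). Opens clockwise seen from above, stays where it is left, takes about 0.06 N m. 45 degrees is 0.785; scale ticks each 15 degrees, long ones at 0, 45 and 90.
- spacer_0_mid (a point): Spacer frame, white plastic, flat plate 110 mm long (x) x 50 mm wide (y) x 8 mm thick, loose, 35 to 70 g; this point is its centre, at half thickness (4 mm above what it lies on). Two through holes 13 mm wide lie 42 mm either side of the centre along x; a window 40 x 22 mm is open in the middle. Alike both ways round and up. Three to five are present; absent ones read None.
- spacer_1_mid (a point): Spacer frame, white plastic, flat plate 110 mm long (x) x 50 mm wide (y) x 8 mm thick, loose, 35 to 70 g; this point is its centre, at half thickness (4 mm above what it lies on). Two through holes 13 mm wide lie 42 mm either side of the centre along x; a window 40 x 22 mm is open in the middle. Alike both ways round and up. Three to five are present; absent ones read None.
- spacer_2_mid (a point): Spacer frame, white plastic, flat plate 110 mm long (x) x 50 mm wide (y) x 8 mm thick, loose, 35 to 70 g; this point is its centre, at half thickness (4 mm above what it lies on). Two through holes 13 mm wide lie 42 mm either side of the centre along x; a window 40 x 22 mm is open in the middle. Alike both ways round and up. Three to five are present; absent ones read None.
- spacer_3_mid (a point): Spacer frame, white plastic, flat plate 110 mm long (x) x 50 mm wide (y) x 8 mm thick, loose, 35 to 70 g; this point is its centre, at half thickness (4 mm above what it lies on). Two through holes 13 mm wide lie 42 mm either side of the centre along x; a window 40 x 22 mm is open in the middle. Alike both ways round and up. Three to five are present; absent ones read None.
- spacer_4_mid (a point): Spacer frame, white plastic, flat plate 110 mm long (x) x 50 mm wide (y) x 8 mm thick, loose, 35 to 70 g; this point is its centre, at half thickness (4 mm above what it lies on). Two through holes 13 mm wide lie 42 mm either side of the centre along x; a window 40 x 22 mm is open in the middle. Alike both ways round and up. Three to five are present; absent ones read None.
- cover: The metal cover plate; origin at the centre of its underside, z up (towards its rib).
- cover_slab (a point): Centre of the cover's slab at half its thickness, 5 mm above its underside. The cover is a loose steel-grey metal plate 110 mm long (x) x 50 mm wide (y) x 10 mm thick, 0.1 to 0.21 kg, without window, with the same two 13 mm holes 42 mm either side of the centre along x, and a grip rib on top.
- cover_grip (a point): Centre of the cover's grip rib: a metal rib 46 mm long (along the plate), 14 mm thick and 28 mm high in the middle of the cover's upper face; this point is 24 mm above the cover's underside (the rib spans 10 to 38 mm).
- spacer_0: The same spacer frame as spacer_0_mid; origin at the centre of its face that lay down at the start.
- spacer_1: The same spacer frame as spacer_1_mid; origin at the centre of its face that lay down at the start.
- spacer_2: The same spacer frame as spacer_2_mid; origin at the centre of its face that lay down at the start.
- spacer_3: The same spacer frame as spacer_3_mid; origin at the centre of its face that lay down at the start.
- spacer_4: The same spacer frame as spacer_4_mid; origin at the centre of its face that lay down at the start.
- bottle_a: Bystander: white reagent bottle with blue cap, 60 mm in diameter, 120 mm high, origin under its centre.
- dishes: Bystander: two stacked culture dishes, 59 mm in diameter, 30 mm high, origin under the centre.
- beaker: Bystander: small clear beaker, 55 mm in diameter, 71 mm high, origin under the centre.
Things that resemble listed ones, but are neither listed nor needed, are in the scene too. Leave any yellow look-alike of the spacer_3 alone.

How it is judged:
By the outcome, as a careful person would: the job done as asked, in the order asked, and still so for the second after the job is handed in, with the robot touching nothing.
Of spacer_0, spacer_1, spacer_2, spacer_3, spacer_4 only 3 to 5 are there at a start; the rules pass over those that are not, and their reading is None.
At some moment in a run one of spacer_0, spacer_1, spacer_2, spacer_3, spacer_4, cover may be knocked a few centimetres aside while the robot is not near it.
Once in a run the grip may slacken for a moment while it holds something.
It also fails if it takes over 210 s, if anything falls off the work surface, if the arm or the gripper's body presses on something with over 40 N, if the wrist force passes 120 N, or if a joint passes its speed limit or range.

## Working session

There is one attempt and no reset: what is moved stays moved. The work goes in short steps, Python scripts to look and compute and a tool call to move; the robot and the scene stay as the last step left them, time stands still between calls to the robot, and variables do not carry over. Pictures are saved under pics/ and viewed, at most 14 in all, crops included, and the job is handed in when it is done.

Besides the shell and the picture viewer there is one more tool, called after "Emit:" as name(argument=value, ...) on one line, values as JSON. servo_tool: Moves the arm, as the interface text tells. Its arguments: {"type":"object","properties":{"rows":{"type":"array","items":{"type":"array"}}},"required":["rows"]}

```bash
mkdir -p pics; python3 - <<'E'
from plant import status, imaging, robot
import cv2,numpy as np
np.set_printoptions(precision=4,suppress=True)
for n in("scene","top"):
    cv2.imwrite(f"pics/{n}0.png",imaging.snapshot(n)); print(imaging.camera_info(n))
print(imaging.camera_info("wrist")); print(status.get_state(), robot.grip_depth)
E
```

```text
{'camera_matrix': array([[444.0916,   0.    , 248.8687],
       [  0.    , 444.0916, 189.7199],
       [  0.    ,   0.    ,   1.    ]]), 'R': array([[ 0.446 , -0.895 ,  0.0021],
       [-0.4498, -0.2262, -0.864 ],
       [ 0.7738,  0.3844, -0.5035]]), 't': array([-0.283 ,  0.3144,  1.3451])}
{'camera_matrix': array([[488.0529,   0.    , 257.9806],
       [  0.    , 488.0529, 191.0969],
       [  0.    ,   0.    ,   1.    ]]), 'R': array([[ 0.0224, -0.9997, -0.0081],
       [-0.998 , -0.0219, -0.0592],
       [ 0.059 ,  0.0094, -0.9982]]), 't': array([-0.0201,  0.5656,  1.4925])}
{'camera_matrix': array([[297.3186,   0.    , 252.041 ],
       [  0.    , 297.3186, 192.1267],
       [  0.    ,   0.    ,   1.    ]]), 'tool_from_camera': array([[ 0.001 , -0.9527, -0.3038,  0.0771],
       [ 1.    ,  0.0009,  0.0006,  0.0002],
       [-0.0003, -0.3038,  0.9527, -0.1415],
       [ 0.    ,  0.    ,  0.    ,  1.    ]])}
{'clock': 0.1, 'joints': array([ 1.0711,  0.2647,  1.6053, -0.    ,  1.2737, -0.0369]), 'joint_vel': array([ 0.0002, -0.0014, -0.0034,  0.0008,  0.0007,  0.0002]), 'joint_torque': array([  0.0011, -51.6707, -36.859 ,  -0.    ,   0.0062,   0.    ]), 'tool_pos': array([0.301 , 0.6034, 0.2301]), 'eef_rot': array([-3.1395, -0.    ,  2.6788]), 'ft_force': array([-0.2054, -0.9194, -0.05  ]), 'moment': array([-0.0099,  0.0306, -0.0337]), 'grasp_force': 0.0, 'width': 0.08511801813066518} 0.0187
```

```bash
python3 -c "
import cv2
for n in('scene','top'): cv2.imwrite(f'pics/{n}0b.png',cv2.resize(cv2.imread(f'pics/{n}0.png'),(800,600),interpolation=cv2.INTER_CUBIC))"
```

```text
(no output)
```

View pics/top0b.png

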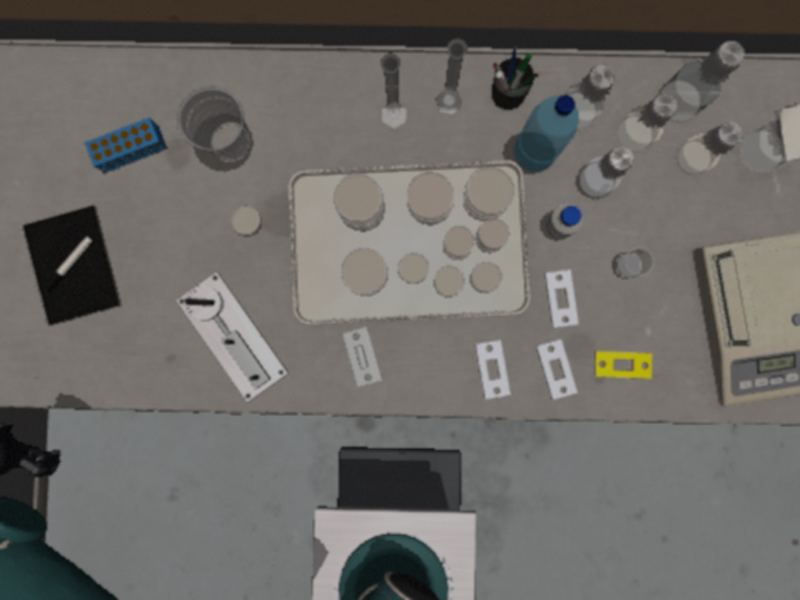

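View pics/scene0b.png

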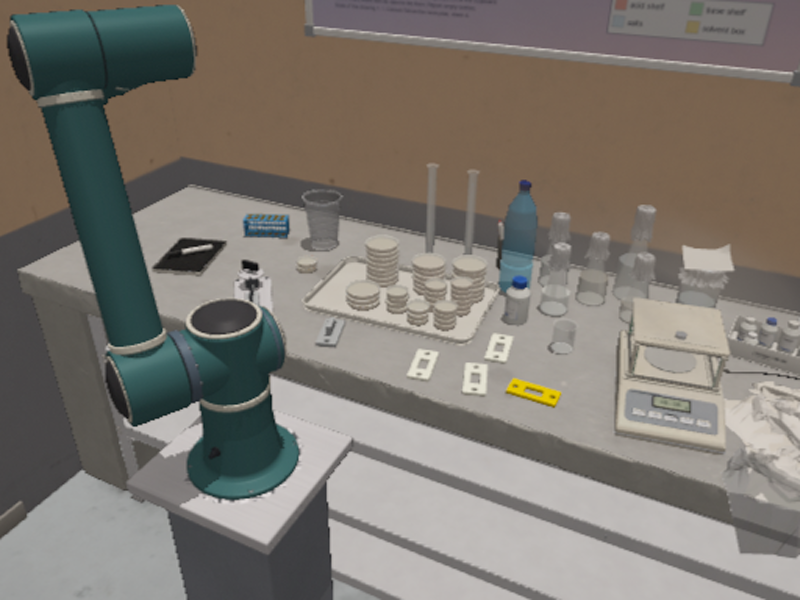

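The top view shows three white spacers at (562,298), (493,369) and (557,369) and the yellow look-alike at (623,365), which I'll leave alone. The cover is at (362,357). On the rig, the valve is at (205,302), and the pins are near (230,342) and (255,378). These are pixels in the 800-wide view.

```bash
cat > h.py <<'E'
import cv2,numpy as np
from plant import status,imaging,robot
from scipy.spatial.transform import Rotation as Rn
np.set_printoptions(precision=4,suppress=True)
def cast(n,px,z):
    c=imaging.camera_info(n);K=c["camera_matrix"];px=np.atleast_2d(px).astype(float)
    d=np.c_[(px-K[:2,2])/[K[0,0],K[1,1]],np.ones(len(px))]@c["R"]; o=-c["R"].T@c["t"]
    return o+d*((z-o[2])/d[:,2])[:,None]
def wpose(s):
    T=np.eye(4);T[:3,:3]=Rn.from_euler("xyz",s["eef_rot"]).as_matrix();T[:3,3]=s["tool_pos"]
    return T@np.array(imaging.camera_info("wrist")["tool_from_camera"])
def wcast(px,z,s):
    K=imaging.camera_info("wrist")["camera_matrix"];T=wpose(s)
    v=(np.atleast_2d(px).astype(float)-K[:2,2])/K[0,0];r=np.linalg.norm(v,axis=1,keepdims=True)
    d=np.c_[v/np.maximum(r,1e-9)*np.sin(r),np.cos(r)]@T[:3,:3].T
    return T[:3,3]+d*((z-T[2,3])/d[:,2])[:,None]
def wproj(P,s):
    K=imaging.camera_info("wrist")["camera_matrix"];T=wpose(s)
    q=(np.atleast_2d(P)-T[:3,3])@T[:3,:3];a=np.arctan2(np.hypot(q[:,0],q[:,1]),q[:,2])
    return K[:2,2]+K[0,0]*a[:,None]*q[:,:2]/np.hypot(q[:,0],q[:,1])[:,None]
def wsnap(name):
    s=status.get_state();im=imaging.snapshot("wrist");cv2.imwrite(f"pics/{name}.png",im);return s,im
def rect(pts):
    c,(w,h),a=cv2.minAreaRect((np.float32(pts[:,:2])*1000).reshape(-1,1,2))
    if w<h: a+=90;w,h=h,w
    return np.array(c)/1000,w,h,((a+90)%180)-90
def plates(im,caster,zt,lo=150,amin=200,sat=25):
    hs=cv2.cvtColor(im,cv2.COLOR_BGR2HSV);m=((hs[...,2]>lo)&(hs[...,1]<sat)).astype(np.uint8)
    out=[]
    for c in cv2.findContours(m,cv2.RETR_EXTERNAL,cv2.CHAIN_APPROX_NONE)[0]:
        if cv2.contourArea(c)<amin: continue
        p=c[:,0,:];r=rect(caster(p,zt));
        if 85<r[1]<135 and 38<r[2]<65: out.append((p.mean(0),*r))
    return out
def move(target,yaw,s=None):
    "shift in tool axes and turn about tool z to reach a TCP target pointing down with tool yaw (mod pi)"
    s=s or status.get_state();R=Rn.from_euler("xyz",s["eef_rot"])
    t=R.inv().apply(np.array(target)-s["tool_pos"])
    G=[ (R.inv()*Rn.from_euler("xyz",[np.pi,0,yaw+k*np.pi])).as_rotvec() for k in(0,1)]
    print("shift",t.round(4),"turns",[g.round(4) for g in G], "j6",s["joints"][5].round(3))
E
python3 - <<'E'
from h import *
im=cv2.imread("pics/top0.png")
for lo in(140,170,190):
  print(lo,*plates(im,lambda p,z:cast("top",p,z),.008,lo,sat=40),sep="\n")
a=cv2.resize(im[165:270,105:255],(800,560),interpolation=cv2.INTER_CUBIC)
cv2.imwrite("pics/c1.png",a)
a=cv2.resize(im[165:265,290:430],(800,571),interpolation=cv2.INTER_CUBIC)
cv2.imwrite("pics/c2.png",a)
print(cast("top",[[131,193]],.086),cast("top",[[230,228]],.01))
E
```

```text
140
(array([356.3684, 236.1579]), array([ 0.4346, -0.3141]), 111.54727172851562, 51.33907699584961, 17.740028381347656)
(array([315.2727, 236.1818]), array([ 0.4311, -0.1875]), 112.38216400146484, 51.73494338989258, 11.174843788146973)
(array([231.4149, 228.    ]), array([0.4502, 0.0727]), 109.2363510131836, 49.32561492919922, 17.506851196289062)
(array([359.449 , 190.5306]), array([ 0.575 , -0.3225]), 111.59307861328125, 51.31313705444336, 9.154080390930176)
170
(array([355.7619, 234.4571]), array([ 0.4345, -0.3139]), 106.27445220947266, 46.111759185791016, 17.569612503051758)
(array([315.3   , 236.0583]), array([ 0.4311, -0.1875]), 106.3255386352539, 45.64754867553711, 11.181707382202148)
(array([359.2796, 190.3978]), array([ 0.5747, -0.3222]), 106.15902709960938, 45.69458770751953, 8.747977256774902)
190
[[0.548  0.3669 0.086 ]] [[0.4501 0.0765 0.01  ]]
```

View pics/c1.png

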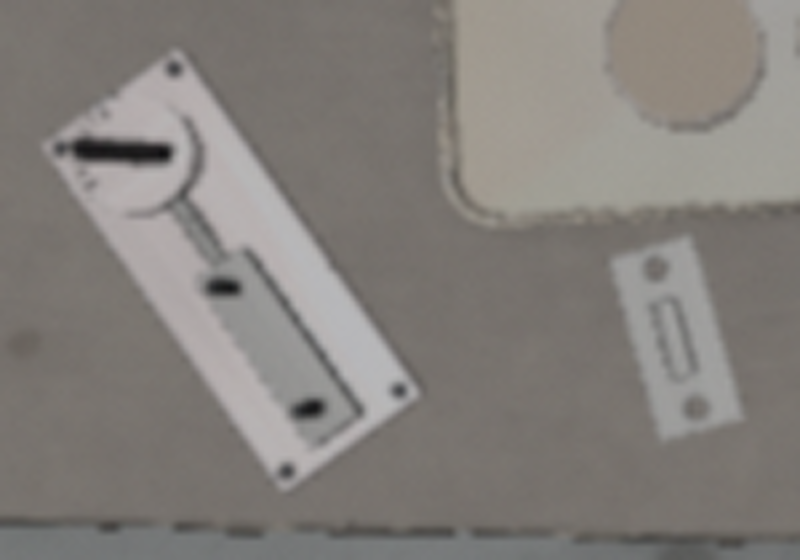

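View pics/c2.png

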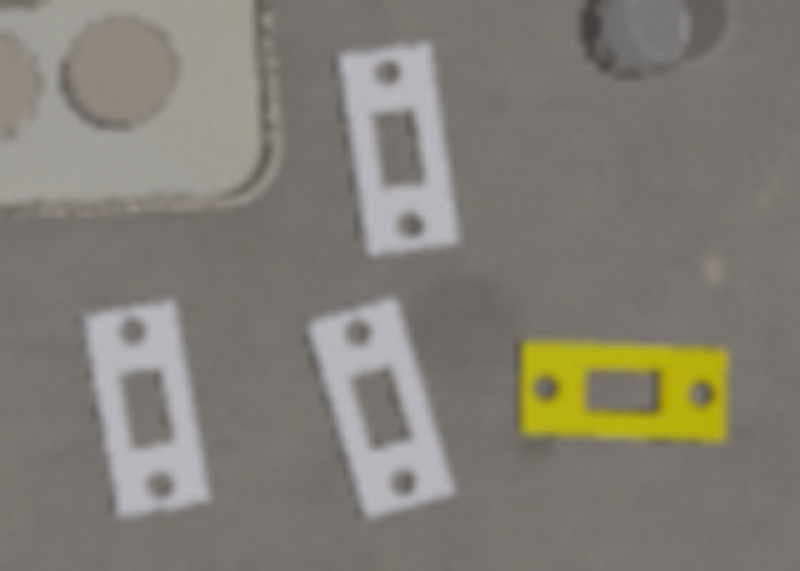

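Both crops agree. There are three white spacers, plus the yellow one to ignore, and the cover lies rib up. The valve pointer is about 34° from closed. Next I'll work out the rig geometry.

```bash
cat >> h.py <<'E'
def plan(wps,s=None):
    "wps: (x,y,z,yaw_deg); prints shift/turn (tool axes) from now; turn is about tool z only (plus levelling)"
    s=s or status.get_state();R=Rn.from_euler("xyz",s["eef_rot"])
    for x,y,z,a in wps:
        t=R.inv().apply(np.array([x,y,z])-s["tool_pos"]);g=(R.inv()*Rn.from_euler("xyz",[np.pi,0,np.radians(a)])).as_rotvec()
        print(t.round(4),g.round(4))
E
python3 - <<'E'
from h import *
cr=lambda p:np.array(p)/5.333+[105,165]
P=cast("top",cr([(180,48),(420,397),(285,490),(42,145)]),.012)
print("base",rect(P),P.mean(0))
print("pinb,a tips",cast("top",cr([(208,287),(296,411)]),.09))
print("pin bases",cast("top",cr([(240,287),(324,406)]),.035))
print("valve",cast("top",cr([(122,152)]),.086), "bar",cast("top",cr([(75,149),(170,154)]),.086))
B=cast("top",cr([(198,265),(243,245),(362,412),(315,447)]),.035);print("bed",rect(B))
plan([(.54,.37,.22,120),(.46,.29,.25,35)])
E
```

```text
base (array([0.4828, 0.3302]), 247.7803497314453, 97.88700103759766, 36.6860237121582) [0.4831 0.3304 0.012 ]
pinb,a tips [[0.4727 0.3247 0.09  ]
 [0.4058 0.2738 0.09  ]]
pin bases [[0.473  0.3197 0.035 ]
 [0.4063 0.2693 0.035 ]]
valve [[0.5463 0.3761 0.086 ]] bar [[0.5474 0.4023 0.086 ]
 [0.5457 0.3494 0.086 ]]
bed (array([0.4434, 0.2953]), 124.03430938720703, 33.145870208740234, 34.66585922241211)
[-0.318  -0.1022  0.0103] [-0.002   0.0006  0.5844]
[-0.2822 -0.2095 -0.0195] [-0.0013  0.0021  2.068 ]
```

```bash
python3 -c "
from h import *
plan([(.52,.355,.2,92)])"
```

```text
[-0.3068 -0.1245  0.0303] [-0.0019  0.0011  1.0731]
```

Emit:
servo_tool(rows=[[[-0.307,-0.124,0.03],[0,0,1.073],0.06],[[-0.307,-0.124,0.03],[0,0,1.073],0.06],[[-0.307,-0.124,0.03],[0,0,1.073],0.06],[[-0.307,-0.124,0.03],[0,0,1.073],0.06],[[-0.307,-0.124,0.03],[0,0,1.073],0.06],[[-0.307,-0.124,0.03],[0,0,1.073],0.06],[[-0.307,-0.124,0.03],[0,0,1.073],0.06],[[-0.307,-0.124,0.03],[0,0,1.073],0.06],[[-0.307,-0.124,0.03],[0,0,1.073],0.06],[[-0.307,-0.124,0.03],[0,0,1.073],0.06],[[-0.307,-0.124,0.03],[0,0,1.073],0.06]])

```text
clock: 1.2
tool_pos: [0.5199, 0.3571, 0.2013]
eef_rot: [-3.141, -0.0, 1.608]
ft_force: [0.7, 0.2, 0.1]
width: 0.06
grasp_force: 0.0
```

```bash
python3 - <<'E'
from h import *
s,im=wsnap("w1"); print(s["tool_pos"],s["eef_rot"],s["clock"])
cv2.imwrite("pics/w1b.png",cv2.resize(im,(800,600),interpolation=cv2.INTER_CUBIC))
print(wproj([[.5477,.378,.086],[.4727,.322,.09],[.406,.2715,.09]],s)*1.5625)
E
```

```text
[0.5199 0.3571 0.2013] [-3.1414 -0.0003  1.6083] 1.2
[[442.9362 259.9211]
 [311.7082 348.4649]
 [217.3532 411.9142]]
```

View pics/w1b.png

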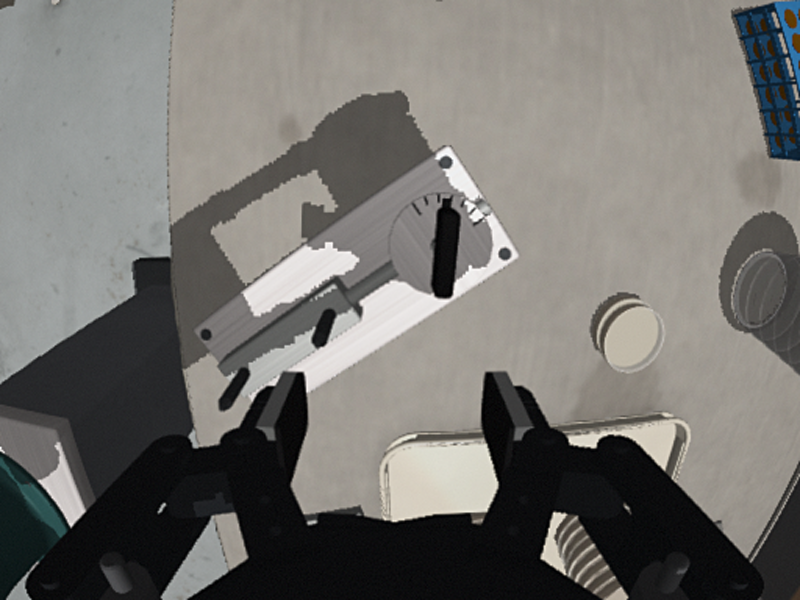

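The wrist view (800 px wide) shows the handle bar from (447,208) to (443,297) with its pointer at the top. The pin tips are near (317,345) and (222,407).

```bash
cat >> h.py <<'E'
def dark(im,thr=45,amin=40,amax=3000):
    g=im.max(2);m=(g<thr).astype(np.uint8)
    return [c for c in cv2.findContours(m,cv2.RETR_EXTERNAL,cv2.CHAIN_APPROX_NONE)[0] if amin<cv2.contourArea(c)<amax]
E
python3 - <<'E'
from h import *
im=cv2.imread("pics/w1.png");s=status.get_state()
for c in dark(im):
    p=c[:,0,:].astype(float);r=cv2.minAreaRect(c)
    if p[:,1].mean()>270: continue
    d=p-p.mean(0);v=np.linalg.svd(d)[2][0] if len(p)<3000 else 0; u=d@v
    e=[p[u>u.max()-3].mean(0),p[u<u.min()+3].mean(0)]
    print(p.mean(0),r,"ends",e[0],e[1])
    print("  z.086/.09",wcast(e,.088,s)[:,:2].ravel(),"z.035",wcast(e,.035,s)[:,:2].ravel())
E
```

```text
[149.5333 248.15  ] ((149.4747314453125, 248.4837646484375), (7.810943126678467, 30.222341537475586), 32.735225677490234) ends [142.25 260.25] [156.4444 236.4444]
  z.086/.09 [0.4093 0.2748 0.4281 0.3041] z.035 [0.3868 0.2416 0.4096 0.277 ]
[206.8704 209.463 ] ((206.76463317871094, 209.4169464111328), (8.708792686462402, 25.016979217529297), 19.440034866333008) ends [203.3333 220.    ] [210.8889 198.7778]
  z.086/.09 [0.4761 0.3244 0.4835 0.3458] z.035 [0.4675 0.3015 0.4764 0.3274]
[284.7007 158.7299] ((284.4630126953125, 158.10137939453125), (15.702717781066895, 62.60150146484375), 6.009005546569824) ends [282.7143 188.3571] [285.6667 127.6667]
  z.086/.09 [0.5481 0.3582 0.5473 0.4127] z.035 [0.5545 0.3423 0.5535 0.4081]
```

```bash
python3 -c "
from h import *
plan([(.548,.379,.13,92),(.548,.379,.059,92)])"
```

```text
[0.0208 0.029  0.0714] [-0.0001 -0.0002  0.0027]
[0.0208 0.029  0.1424] [-0.0001 -0.0002  0.0027]
```

Emit:
servo_tool(rows=[[[0.021,0.029,0.06],[0,0,0.0],0.05],[[0.021,0.029,0.08],[0,0,0.0],0.05],[[0.021,0.029,0.11],[0,0,0],0.05],[[0.021,0.029,0.142],[0,0,0],0.05],[[0.021,0.029,0.142],[0,0,0],0.03],[[0.021,0.029,0.142],[0,0,0],0.0],[[0.021,0.029,0.142],[0,0,0],0.0],[[0.021,0.029,0.142],[0,0,0],0.0],[[0.021,0.029,0.142],[0,0,0],0.0],[[0.021,0.029,0.142],[0,0,0],0.0]])

```text
clock: 2.25
tool_pos: [0.5492, 0.379, 0.0611]
eef_rot: [3.14, -0.002, 1.606]
ft_force: [-3.9, 3.0, 3.7]
width: 0.011
grasp_force: 60.0
```

Emit:
servo_tool(rows=[[[0,0,0],[0,0,-0.14],0.0],[[0,0,0],[0,0,-0.28],0.0],[[0,0,0],[0,0,-0.42],0.0],[[0,0,0],[0,0,-0.54],0.0],[[0,0,0],[0,0,-0.63],0.0],[[0,0,0],[0,0,-0.63],0.0],[[0,0,0],[0,0,-0.63],0.0]])

```text
clock: 2.95
tool_pos: [0.5499, 0.3793, 0.0611]
eef_rot: [3.138, -0.001, 2.233]
ft_force: [-3.7, 3.2, 5.2]
width: 0.011
grasp_force: 60.7
```

```bash
python3 -c "
from h import *
s=status.get_state();print(s['tool_pos'],np.degrees(s['eef_rot']),s['ft_force'],s['moment'])"
```

```text
[0.5499 0.3793 0.0611] [179.8068  -0.0414 127.9393] [-3.6917  3.2362  5.2003] [ 0.642   0.6687 -0.3199]
```

Emit:
servo_tool(rows=[[[0,0,0],[0,0,-0.62],0.05],[[0,0,0],[0,0,-0.62],0.05],[[0,0,0],[0,0,-0.62],0.05],[[0,0,-0.04],[0,0,-0.62],0.05],[[0,0,-0.08],[0,0,-0.62],0.05],[[-0.03,0,-0.12],[0,0,-0.62],0.05],[[-0.06,0,-0.14],[0,0,-0.62],0.05],[[-0.06,0,-0.14],[0,0,-0.62],0.05],[[-0.06,0,-0.14],[0,0,-0.62],0.05]])

```text
clock: 3.85
tool_pos: [0.5871, 0.3297, 0.2]
eef_rot: [3.141, 0.002, 2.853]
ft_force: [-0.5, -0.1, -0.7]
width: 0.0498
grasp_force: 0.0
```

```bash
python3 - <<'E'
from h import *
s,im=wsnap("w2"); print(s["tool_pos"],s["eef_rot"],s["clock"])
for c in dark(im):
    p=c[:,0,:].astype(float);r=cv2.minAreaRect(c)
    if p[:,1].mean()>290: continue
    d=p-p.mean(0);v=np.linalg.svd(d,full_matrices=False)[2][0]; u=d@v
    e=[p[u>u.max()-3].mean(0),p[u<u.min()+3].mean(0)]
    w=wcast(e,.088,s)[:,:2];dd=w[1]-w[0]
    print(r,"z.088",w.ravel(),"ang",np.degrees(np.arctan2(dd[1],dd[0])),"z.035",wcast(e,.035,s)[:,:2].ravel())
E
```

```text
[0.5871 0.3297 0.2   ] [3.141  0.0019 2.8529] 3.85
((36.39999771118164, 130.80001831054688), (32.199378967285156, 11.627552032470703), 63.43495178222656) z.088 [0.4809 0.1389 0.4475 0.1271] ang -160.54263105738153 z.035 [0.4742 0.0943 0.4339 0.0801]
((294.16558837890625, 129.0153045654297), (16.09505271911621, 60.52862548828125), 37.746803283691406) z.088 [0.5631 0.3599 0.5317 0.3994] ang 128.47598442301617 z.035 [0.5736 0.3616 0.5356 0.4094]
((53.03519821166992, 120.66781616210938), (73.24484252929688, 2.9883902072906494), 58.17255783081055) z.088 [0.4998 0.1719 0.4248 0.1481] ang -162.40596676022184 z.035 [0.4971 0.1342 0.4063 0.1055]
((211.8000030517578, 70.60000610351562), (16.400001525878906, 9.199999809265137), 36.869895935058594) z.088 [0.4838 0.3307 0.4741 0.3233] ang -142.66678119490257 z.035 [0.4777 0.3263 0.466  0.3173]
((143.49998474121094, 26.5), (27.457660675048828, 10.261953353881836), 33.690067291259766) z.088 [0.4286 0.2889 0.4083 0.2735] ang -142.79744350477017 z.035 [0.411  0.2758 0.3864 0.2571]
((59.0, 15.0), (30.0, 118.0), 90.0) z.088 [0.3815 0.2631 0.3034 0.1214] ang -118.85324967896696 z.035 [0.354  0.2446 0.2595 0.0732]
```

View pics/w2.png

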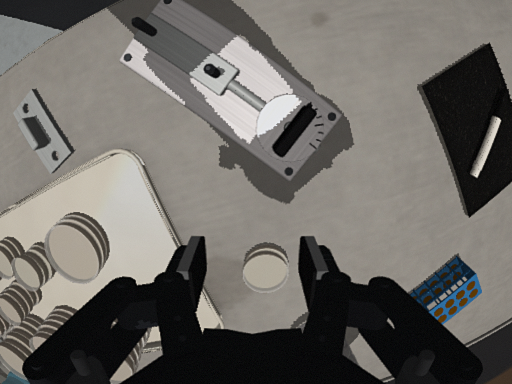

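The handle is at about 128°, square to the pins (37.2°), so the valve is closed. The bed is at about (0.442, 0.299), angle 36.9°. Next is spacer A.

```bash
python3 -c "
from h import *
plan([(.431,-.1875,.2,11.2)])"
```

```text
[ 0.0017 -0.5402 -0.001 ] [-0.0009  0.0012  2.6586]
```

Emit:
servo_tool(rows=[[[0.002,-0.05,-0.01],[0,0,0.14],0.085],[[0.002,-0.1,-0.02],[0,0,0.28],0.085],[[0.002,-0.15,-0.02],[0,0,0.42],0.085],[[0.002,-0.2,-0.02],[0,0,0.56],0.085],[[0.002,-0.25,-0.02],[0,0,0.7],0.085],[[0.002,-0.3,-0.02],[0,0,0.84],0.085],[[0.002,-0.35,-0.02],[0,0,0.98],0.085],[[0.002,-0.4,-0.02],[0,0,1.12],0.085],[[0.002,-0.45,0],[0,0,1.26],0.085],[[0.002,-0.49,0],[0,0,1.4],0.085],[[0.002,-0.52,0],[0,0,1.54],0.085],[[0.002,-0.54,0],[0,0,1.68],0.085]])

```text
clock: 5.1
tool_pos: [0.4297, -0.1876, 0.197]
eef_rot: [-3.138, 0.001, 1.168]
ft_force: [0.7, -0.3, 0.4]
width: 0.085
grasp_force: 0.0
```

```bash
python3 -c "
from h import *
plan([(.431,-.1875,.2,11.2)])"
```

```text
[ 0.0007  0.0012 -0.003 ] [-0.0034  0.0024  0.973 ]
```

Emit:
servo_tool(rows=[[[0,0.001,0],[0,0,0.975],0.085],[[0,0.001,0],[0,0,0.975],0.085],[[0,0.001,0],[0,0,0.975],0.085],[[0,0.001,0],[0,0,0.975],0.085],[[0,0.001,0],[0,0,0.975],0.085],[[0,0.001,0],[0,0,0.975],0.085],[[0,0.001,0],[0,0,0.975],0.085],[[0,0.001,0],[0,0,0.975],0.085],[[0,0.001,0],[0,0,0.975],0.085]])

```text
clock: 6.0
tool_pos: [0.4321, -0.1863, 0.1979]
eef_rot: [-3.14, 0.002, 0.203]
ft_force: [0.9, 0.2, -0.4]
width: 0.085
grasp_force: 0.0
```

```bash
python3 - <<'E'
from h import *
s,im=wsnap("w3"); print(s["tool_pos"],s["eef_rot"],s["clock"])
for lo in (150,180,200):print(lo,*plates(im,lambda p,z:wcast(p,z,s),.008,lo,sat=40),sep="\n")
E
```

```text
[ 0.4321 -0.1863  0.1979] [-3.1402  0.002   0.2033] 6.0
150
(array([248.0552, 130.4586]), array([ 0.48  , -0.1721]), 94.29795837402344, 43.14235305786133, 68.03562927246094)
(array([389.    ,  78.4008]), array([ 0.5758, -0.322 ]), 111.46614074707031, 51.57014083862305, 8.452430725097656)
180
(array([354.5164, 185.3361]), array([ 0.4357, -0.3135]), 109.98053741455078, 50.02321243286133, 17.64617347717285)
(array([388.8952,  78.3992]), array([ 0.5757, -0.3217]), 110.11908721923828, 50.253379821777344, 8.832468032836914)
200
(array([354.3776, 185.5021]), array([ 0.4358, -0.3134]), 109.47813415527344, 49.518131256103516, 17.433731079101562)
(array([388.8057,  78.1781]), array([ 0.5757, -0.3216]), 109.51834106445312, 49.49237823486328, 8.85253620147705)
```

View pics/w3.png

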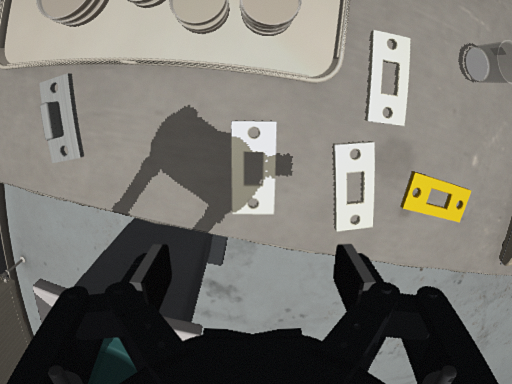

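Spacer A is partly in shadow: holes at (254,132) and (253,204), corners at (232,122), (277,121), (275,214) and (232,213).

```bash
python3 - <<'E'
from h import *
s=status.get_state()
w=wcast([(232,122),(277,121),(275,214),(232,213)],.008,s);print(rect(w))
h=wcast([(254,132),(253.5,204)],.004,s)[:,:2];d=h[0]-h[1];print(h.mean(0),np.linalg.norm(d),np.degrees(np.arctan2(d[1],d[0])))
c=h.mean(0)
plan([(.4325,-.1868,.06,11.2),(.4325,-.1868,.002,11.2)])
E
```

```text
(array([ 0.4327, -0.1883]), 110.47740173339844, 51.70484924316406, 11.65304946899414)
[ 0.4319 -0.1887] 0.08611955740891535 11.384660355097306
[0.0004 0.0005 0.1382] [-0.0011  0.0016  0.0075]
[0.0005 0.0006 0.1962] [-0.0011  0.0016  0.0075]
```

Emit:
servo_tool(rows=[[[0,0.0015,0.05],[0,0,0.005],0.085],[[0,0.0015,0.1],[0,0,0.005],0.085],[[0,0.0015,0.145],[0,0,0.005],0.085],[[0,0.0015,0.175],[0,0,0.005],0.08],[[0,0.0015,0.188],[0,0,0.005],0.075],[[0,0.0015,0.195],[0,0,0.005],0.065],[[0,0.0015,0.195],[0,0,0.005],0.06],[[0,0.0015,0.195],[0,0,0.005],0.04],[[0,0.0015,0.195],[0,0,0.005],0.03],[[0,0.0015,0.195],[0,0,0.005],0.03],[[0,0.0015,0.195],[0,0,0.005],0.03]])

```text
clock: 7.15
tool_pos: [0.4357, -0.1892, 0.0076]
eef_rot: [3.14, -0.005, 0.195]
ft_force: [-1.4, 3.8, 10.2]
width: 0.0302
grasp_force: 4.8
```

The fingertips sit further back when spread, so they closed on top of the plate. I'll reopen and go lower.

Emit:
servo_tool(rows=[[[0,0,-0.02],[0,0,0],0.04],[[0,0,-0.03],[0,0,0],0.07],[[0,0,-0.03],[0,0,0],0.07],[[0,0,-0.03],[0,0,0],0.07],[[0,0,-0.01],[0,0,0],0.07],[[0,0,0.003],[0,0,0],0.065],[[0,0,0.005],[0,0,0],0.06],[[0,0,0.005],[0,0,0],0.04],[[0,0,0.005],[0,0,0],0.03],[[0,0,0.005],[0,0,0],0.03],[[0,0,0.005],[0,0,0],0.03]])

```text
clock: 8.25
tool_pos: [0.4334, -0.1888, -0.0003]
eef_rot: [3.141, -0.001, 0.196]
ft_force: [0.2, 0.3, -0.1]
width: 0.0479
grasp_force: 61.7
```

```bash
python3 -c "
from h import *
plan([(.442,.299,.16,36.9)])"
```

```text
[ 0.1034 -0.4768 -0.1605] [ 0.0007 -0.0006 -0.4482]
```

Emit:
servo_tool(rows=[[[0,0,-0.04],[0,0,0],0.03],[[0,0,-0.08],[0,0,0],0.03],[[0,-0.02,-0.12],[0,0,0],0.03],[[0.01,-0.06,-0.15],[0,0,-0.05],0.03],[[0.02,-0.11,-0.16],[0,0,-0.1],0.03],[[0.03,-0.16,-0.16],[0,0,-0.15],0.03],[[0.04,-0.21,-0.16],[0,0,-0.2],0.03],[[0.05,-0.26,-0.16],[0,0,-0.25],0.03],[[0.065,-0.31,-0.16],[0,0,-0.3],0.03],[[0.08,-0.36,-0.16],[0,0,-0.35],0.03],[[0.09,-0.4,-0.16],[0,0,-0.4],0.03],[[0.095,-0.43,-0.16],[0,0,-0.448],0.03]])

```text
clock: 9.45
tool_pos: [0.4427, 0.2551, 0.1599]
eef_rot: [-3.141, -0.002, 0.648]
ft_force: [1.1, 0.5, -0.4]
width: 0.0478
grasp_force: 65.5
```

```bash
python3 -c "
from h import *
plan([(.442,.299,.16,36.9)])"
```

```text
[ 0.0259 -0.0355 -0.    ] [-0.0002 -0.0022  0.0038]
```

Emit:
servo_tool(rows=[[[0.01,-0.015,0],[0,0,0.004],0.03],[[0.02,-0.028,0],[0,0,0.004],0.03],[[0.026,-0.0355,0],[0,0,0.004],0.03],[[0.026,-0.0355,0],[0,0,0.004],0.03],[[0.026,-0.0355,0],[0,0,0.004],0.03]])

```text
clock: 9.95
tool_pos: [0.4421, 0.2949, 0.1592]
eef_rot: [3.141, 0.001, 0.639]
ft_force: [0.1, -0.4, 0.3]
width: 0.0477
grasp_force: 65.5
```

```bash
python3 - <<'E'
from h import *
s,im=wsnap("w4"); print(s["tool_pos"],s["eef_rot"],s["clock"],s["width"])
z=s["tool_pos"][2]
for lo in (150,200):print(lo,*plates(im,lambda p,z:wcast(p,z,s),z+.008,lo,sat=40),sep="\n")
cv2.imwrite("pics/w4b.png",cv2.resize(im[60:300,100:420],(800,600),interpolation=cv2.INTER_CUBIC))
E
```

```text
[0.4421 0.2949 0.1592] [3.1412 0.0005 0.6394] 9.95 0.0477284994914715
150
200
```

View pics/w4b.png

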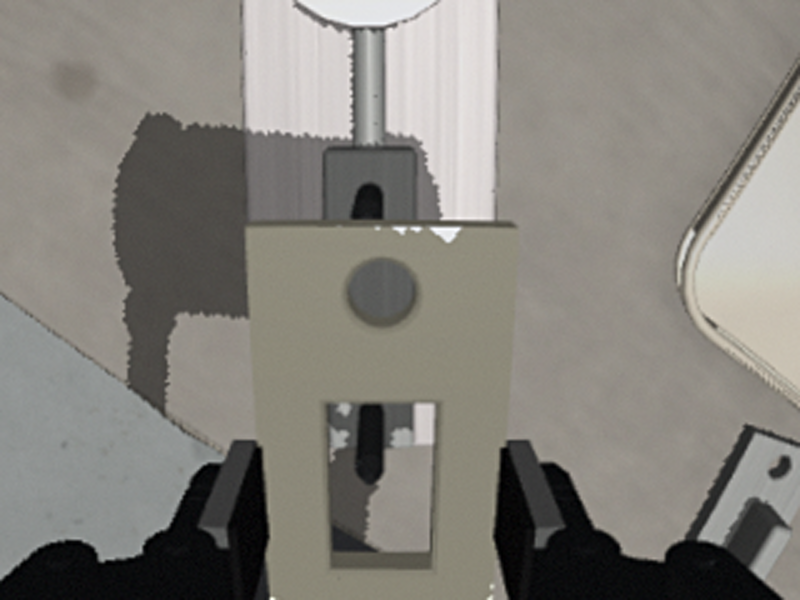

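The spacer is held straight: front hole at (382,291) in the crop, pin_a's tip visible through the window at (370,478), and pin_b's base at (369,190). Now I'll compute the offset.

```bash
cat >> h.py <<'E'
def crop2(p): return np.array(p,float)/2.5+[100,60]
def toT(P,s): return Rn.from_euler("xyz",s["eef_rot"]).inv().apply(np.atleast_2d(P)-s["tool_pos"])
E
python3 - <<'E'
from h import *
s=status.get_state();z=s["tool_pos"][2];print(s["tool_pos"],s["eef_rot"])
f=lambda p,z:toT(wcast(crop2(p),z,s),s)
print("hole",f([(382,291)],z+.008)); print("front corners",f([(247,228),(517,228)],z+.008)); print("window",f([(330,403),(436,403),(432,551),(330,553)],z+.008))
print("pin a tip",f([(370,482)],.09)); print("pin b base,bed front corners",f([(370,188),(325,150),(416,150)],.035))
plan([(.442,.299,.16,36.9)])
E
```

```text
[0.4421 0.2947 0.1592] [3.1413 0.0006 0.639 ]
hole [[ 0.0432  0.0008 -0.008 ]]
front corners [[ 0.0553 -0.024  -0.008 ]
 [ 0.0553  0.0255 -0.008 ]]
window [[ 0.0207 -0.0093 -0.008 ]
 [ 0.0207  0.0114 -0.008 ]
 [-0.0143  0.0117 -0.008 ]
 [-0.0149 -0.0103 -0.008 ]]
pin a tip [[-0.0403 -0.0027  0.0692]]
pin b base,bed front corners [[ 0.047  -0.0031  0.1241]
 [ 0.0608 -0.0191  0.1241]
 [ 0.0608  0.0132  0.1241]]
[ 0.0025 -0.0035 -0.0008] [ 0.0003  0.0006 -0.005 ]
```

Emit:
servo_tool(rows=[[[0.001,-0.0037,0.02],[0,0,0],0.03],[[0.001,-0.0037,0.04],[0,0,0],0.03],[[0.001,-0.0037,0.055],[0,0,0],0.03],[[0.001,-0.0037,0.06],[0,0,0],0.03],[[0.001,-0.0037,0.065],[0,0,0],0.03],[[0.001,-0.0037,0.07],[0,0,0],0.03],[[0.001,-0.0037,0.074],[0,0,0],0.03],[[0.001,-0.0037,0.078],[0,0,0],0.03],[[0.001,-0.0037,0.082],[0,0,0],0.03],[[0.001,-0.0037,0.082],[0,0,0],0.03]])

```text
clock: 11.0
tool_pos: [0.4403, 0.299, 0.0768]
eef_rot: [-3.142, 0.001, 0.64]
ft_force: [0.1, -0.7, 0.4]
width: 0.0479
grasp_force: 65.5
```

```bash
python3 - <<'E'
from h import *
s,im=wsnap("w5"); print(s["tool_pos"],s["eef_rot"],s["ft_force"],s["moment"],s["width"])
z=s["tool_pos"][2]
cv2.imwrite("pics/w5b.png",cv2.resize(im[60:300,100:420],(800,600),interpolation=cv2.INTER_CUBIC))
E
```

```text
[0.4403 0.299  0.0768] [-3.1415  0.0009  0.6399] [ 0.0838 -0.6507  0.4349] [ 0.0182  0.0176 -0.0098] 0.04785871864686904
```

View pics/w5b.png

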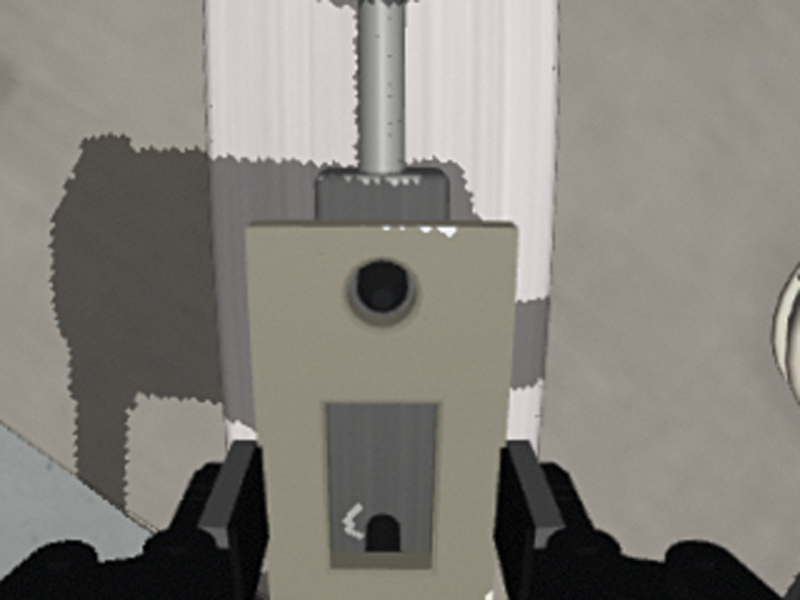

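The front pin is inside the hole and centred. Lowering now.

Emit:
servo_tool(rows=[[[0,0,0.008],[0,0,0],0.03],[[0,0,0.016],[0,0,0],0.03],[[0,0,0.024],[0,0,0],0.03],[[0,0,0.03],[0,0,0],0.03],[[0,0,0.036],[0,0,0],0.03],[[0,0,0.04],[0,0,0],0.03],[[0,0,0.042],[0,0,0],0.03],[[0,0,0.042],[0,0,0],0.03],[[0,0,0.042],[0,0,0],0.03]])

```text
clock: 11.95
tool_pos: [0.4408, 0.2993, 0.0355]
eef_rot: [3.142, -0.0, 0.64]
ft_force: [0.1, 0.6, -0.1]
width: 0.0481
grasp_force: 65.5
```

Emit:
servo_tool(rows=[[[0,0,0],[0,0,0],0.065],[[0,0,0],[0,0,0],0.065],[[0,0,0],[0,0,0],0.065],[[0,0,-0.04],[0,0,0],0.068],[[0,0,-0.08],[0,0,0],0.068],[[0,0,-0.12],[0,0,0],0.068],[[0,0,-0.16],[0,0,0],0.068],[[0,0,-0.16],[0,0,0],0.068]])

```text
clock: 12.75
tool_pos: [0.4446, 0.3017, 0.2029]
eef_rot: [3.14, -0.013, 0.64]
ft_force: [0.6, 0.1, 0.3]
width: 0.0678
grasp_force: 0.0
```

```bash
python3 - <<'E'
from h import *
s,im=wsnap("w6"); print(s["tool_pos"],s["eef_rot"],s["clock"])
for lo in (100,150,200):print(lo,*plates(im,lambda p,z:wcast(p,z,s),.043,lo,sat=50),sep="\n")
plan([(.4355,-.3137,.19,17.6)])
E
```

```text
[0.4446 0.3017 0.2029] [ 3.1404 -0.0132  0.6398] 12.75
100
150
200
[-0.373   0.4884  0.0069] [-0.0007 -0.0085  0.3326]
```

View pics/w6.png

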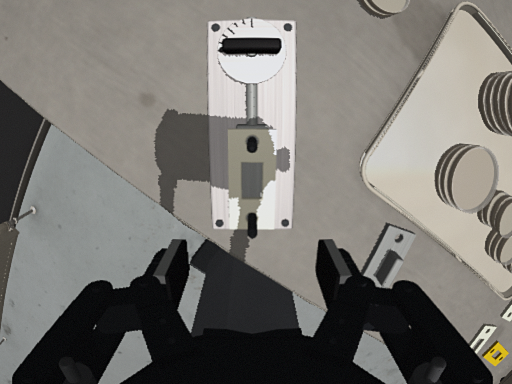

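The first spacer is seated on the pins, and the valve bar is still square (closed). Going for spacer B.

Emit:
servo_tool(rows=[[[-0.03,0.039,0],[0,0,0.03],0.068],[[-0.06,0.079,0],[0,0,0.06],0.068],[[-0.09,0.118,0],[0,0,0.1],0.068],[[-0.12,0.157,0],[0,0,0.13],0.068],[[-0.15,0.196,0],[0,0,0.16],0.068],[[-0.18,0.236,0],[0,0,0.2],0.068],[[-0.21,0.275,0],[0,0,0.23],0.068],[[-0.24,0.314,0],[0,0,0.26],0.068],[[-0.27,0.354,0],[0,0,0.3],0.068],[[-0.3,0.393,0],[0,0,0.33],0.068],[[-0.33,0.432,0],[0,0,0.33],0.068],[[-0.36,0.471,0],[0,0,0.33],0.068]])

```text
clock: 14.0
tool_pos: [0.4317, -0.295, 0.1936]
eef_rot: [-3.14, 0.001, 0.309]
ft_force: [0.2, 0.7, -0.2]
width: 0.068
grasp_force: 0.0
```

```bash
python3 - <<'E'
from h import *
plan([(.4355,-.3137,.19,17.6)])
E
```

```text
[-0.0021  0.0189  0.0036] [-0.002   0.0012  0.0021]
```

Emit:
servo_tool(rows=[[[-0.004,0.019,0.004],[0,0,0],0.068],[[-0.004,0.019,0.004],[0,0,0],0.068],[[-0.004,0.019,0.004],[0,0,0],0.068],[[-0.004,0.019,0.004],[0,0,0],0.068]])

```text
clock: 14.4
tool_pos: [0.4347, -0.3111, 0.1905]
eef_rot: [-3.14, 0.001, 0.311]
ft_force: [-0.9, -0.2, -0.1]
width: 0.0681
grasp_force: 0.0
```

```bash
python3 - <<'E'
from h import *
s,im=wsnap("w7"); print(s["tool_pos"],s["eef_rot"],s["clock"])
for lo in (130,150,180,200):print(lo,*plates(im,lambda p,z:wcast(p,z,s),.008,lo,sat=50),sep="\n")
cv2.imwrite("pics/w7b.png",im[60:300,100:420])
plan([(.4355,-.3137,-.002,17.6)],s)
E
```

```text
[ 0.4347 -0.3111  0.1905] [-3.1397  0.0007  0.311 ] 14.4
130
150
180
(array([301.4197,  55.4051]), array([ 0.5755, -0.3222]), 110.14264678955078, 50.263423919677734, 8.895459175109863)
200
(array([301.4359,  55.5861]), array([ 0.5757, -0.3221]), 109.45049285888672, 49.82569885253906, 8.85817813873291)
[0.     0.0031 0.1925] [-0.0019  0.0007  0.0039]
```

Emit:
servo_tool(rows=[[[0,0.003,0.05],[0,0,0.004],0.07],[[0,0.003,0.1],[0,0,0.004],0.07],[[0,0.003,0.145],[0,0,0.004],0.07],[[0,0.003,0.17],[0,0,0.004],0.07],[[0,0.003,0.184],[0,0,0.004],0.068],[[0,0.003,0.192],[0,0,0.004],0.062],[[0,0.003,0.193],[0,0,0.004],0.06],[[0,0.003,0.193],[0,0,0.004],0.04],[[0,0.003,0.193],[0,0,0.004],0.03],[[0,0.003,0.193],[0,0,0.004],0.03],[[0,0.003,0.193],[0,0,0.004],0.03]])

```text
clock: 15.55
tool_pos: [0.4374, -0.3168, 0.0001]
eef_rot: [3.139, -0.002, 0.306]
ft_force: [0.4, 0.2, 7.0]
width: 0.0477
grasp_force: 62.4
```

```bash
python3 - <<'E'
from h import *
plan([(.4403,.299,.16,36.66)])
E
```

```text
[ 0.1884 -0.5859 -0.1612] [ 0.0031 -0.0016 -0.3342]
```

Emit:
servo_tool(rows=[[[0,0,-0.04],[0,0,0],0.03],[[0,0,-0.08],[0,0,0],0.03],[[0.003,-0.01,-0.12],[0,0,0],0.03],[[0.012,-0.036,-0.15],[0,0,-0.04],0.03],[[0.024,-0.075,-0.161],[0,0,-0.08],0.03],[[0.038,-0.118,-0.161],[0,0,-0.12],0.03],[[0.052,-0.161,-0.161],[0,0,-0.15],0.03],[[0.066,-0.204,-0.161],[0,0,-0.18],0.03],[[0.08,-0.247,-0.161],[0,0,-0.21],0.03],[[0.094,-0.29,-0.161],[0,0,-0.24],0.03],[[0.108,-0.333,-0.161],[0,0,-0.27],0.03],[[0.121,-0.376,-0.161],[0,0,-0.3],0.03]])

```text
clock: 16.75
tool_pos: [0.4379, 0.0809, 0.1597]
eef_rot: [3.141, -0.001, 0.607]
ft_force: [0.2, -0.4, -1.2]
width: 0.0478
grasp_force: 62.1
```

```bash
python3 - <<'E'
from h import *
plan([(.4403,.299,.16,36.66)])
E
```

```text
[ 0.1264 -0.1778 -0.0003] [ 0.0007 -0.001  -0.0331]
```

Emit:
servo_tool(rows=[[[0.025,-0.035,0],[0,0,-0.01],0.03],[[0.05,-0.07,0],[0,0,-0.02],0.03],[[0.075,-0.105,0],[0,0,-0.033],0.03],[[0.1,-0.14,0],[0,0,-0.033],0.03],[[0.115,-0.16,0],[0,0,-0.033],0.03],[[0.125,-0.174,0],[0,0,-0.033],0.03],[[0.126,-0.176,0],[0,0,-0.033],0.03],[[0.126,-0.176,0],[0,0,-0.033],0.03],[[0.126,-0.176,0],[0,0,-0.033],0.03]])

```text
clock: 17.65
tool_pos: [0.4414, 0.2944, 0.1591]
eef_rot: [3.141, 0.001, 0.638]
ft_force: [0.1, 0.8, -0.9]
width: 0.0477
grasp_force: 62.1
```

```bash
cat >> h.py <<'E'
def held(im,s):
    "in-hand plate: front hole + front edge + window, tool coords, from the olive (shadowed) or white plate pixels"
    z=s["tool_pos"][2]+.008
    g=im.astype(int);b,gg,r=g[...,0],g[...,1],g[...,2]
    m=((gg-b>8)&(gg>95)&(r<gg+3)).astype(np.uint8); m[300:]=0
    m=cv2.morphologyEx(m,cv2.MORPH_OPEN,np.ones((3,3)))
    cs,h=cv2.findContours(m,cv2.RETR_CCOMP,cv2.CHAIN_APPROX_NONE)
    k=max((i for i in range(len(cs)) if h[0][i][3]<0),key=lambda i:cv2.contourArea(cs[i]))
    p=cs[k][:,0,:];top=p[p[:,1]<p[:,1].min()+6]
    print("outer px bbox",p.min(0),p.max(0),"front edge T",toT(wcast([[np.median(p[:,0]),p[:,1].min()]],z,s),s)[0,:2])
    for i in range(len(cs)):
        if h[0][i][3]==k and cv2.contourArea(cs[i])>150:
            q=toT(wcast(cs[i][:,0,:],z,s),s);print(" hole T centre",(q.max(0)+q.min(0))[:2]/2,"size",np.ptp(q,axis=0)[:2])
E
python3 - <<'E'
from h import *
s,im=wsnap("w8"); print(s["tool_pos"],s["eef_rot"],s["clock"]); held(im,s)
print("ref:"); a=dict(s);a["tool_pos"]=np.array([.4421,.2949,.1592]);a["eef_rot"]=np.array([3.1412,.0005,.6394]); held(cv2.imread("pics/w4.png"),a)
plan([(.4403,.299,.077,36.66)],s)
E
```

```text
[0.4414 0.2944 0.1591] [3.1412 0.0009 0.6379] 17.65
outer px bbox [378 166] [404 172] front edge T [0.0492 0.0692]
ref:
outer px bbox [378 166] [406 174] front edge T [0.0492 0.0692]
[ 0.0019 -0.0043  0.0821] [ 0.0004  0.0009 -0.002 ]
```

```bash
python3 - <<'E'
import cv2,numpy as np
for n in("w4","w8"):
    im=cv2.imread(f"pics/{n}.png")
    for x,y in((220,200),(280,200),(220,260),(253,176),(253,240),(160,130),(330,180),(180,270)): print(n,(x,y),im[y,x])
E
```

```text
w4 (220, 200) [120 136 140]
w4 (280, 200) [124 138 142]
w4 (220, 260) [122 137 140]
w4 (253, 176) [91 90 91]
w4 (253, 240) [72 76 78]
w4 (160, 130) [70 75 77]
w4 (330, 180) [133 140 145]
w4 (180, 270) [65 67 65]
w8 (220, 200) [122 135 140]
w8 (280, 200) [122 138 141]
w8 (220, 260) [119 133 137]
w8 (253, 176) [91 93 92]
w8 (253, 240) [75 77 79]
w8 (160, 130) [73 77 79]
w8 (330, 180) [133 138 144]
w8 (180, 270) [66 66 66]
```

```bash
cat >> h.py <<'E'
def held(im,s,seed=(220,200)):
    z=s["tool_pos"][2]+.008
    g=cv2.medianBlur(im,3);m=np.zeros((386,514),np.uint8)
    cv2.floodFill(g,m,seed,0,(4,4,4),(4,4,4),4|cv2.FLOODFILL_MASK_ONLY|(255<<8));m=m[1:-1,1:-1];m[290:]=0
    cs,h=cv2.findContours(m,cv2.RETR_CCOMP,cv2.CHAIN_APPROX_NONE)
    k=max((i for i in range(len(cs)) if h[0][i][3]<0),key=lambda i:cv2.contourArea(cs[i]))
    p=cs[k][:,0,:];print("bbox px",p.min(0),p.max(0))
    row=p[abs(p[:,1]-175)<3];q=toT(wcast([[row[:,0].min(),175],[row[:,0].max(),175]],z,s),s);print("sides T y",q[:,1])
    for i in range(len(cs)):
        if h[0][i][3]==k and cv2.contourArea(cs[i])>150:
            q=toT(wcast(cs[i][:,0,:],z,s),s);print(" hole T centre",(q.max(0)+q.min(0))[:2]/2,"size",np.ptp(q,axis=0)[:2])
E
python3 - <<'E'
from h import *
s=status.get_state(); held(cv2.imread("pics/w8.png"),s)
print("ref:"); a=dict(s);a["tool_pos"]=np.array([.4421,.2949,.1592]);a["eef_rot"]=np.array([3.1412,.0005,.6394]); held(cv2.imread("pics/w4.png"),a)
plan([(.4403,.299,.077,36.66)],s)
E
```

```text
bbox px [167   0] [497 289]
sides T y [-0.0239  0.0581]
 hole T centre [0.0007 0.0003] size [0.0403 0.0238]
 hole T centre [0.0419 0.0004] size [0.0145 0.015 ]
ref:
bbox px [167   0] [499 289]
sides T y [-0.0244  0.0597]
 hole T centre [0.0012 0.0008] size [0.0413 0.0246]
 hole T centre [0.0428 0.0006] size [0.0144 0.0154]
[ 0.0019 -0.0045  0.0822] [ 0.0003  0.0006 -0.0024]
```

Emit:
servo_tool(rows=[[[0.0025,-0.004,0.02],[0,0,-0.002],0.03],[[0.0025,-0.004,0.04],[0,0,-0.002],0.03],[[0.0025,-0.004,0.055],[0,0,-0.002],0.03],[[0.0025,-0.004,0.06],[0,0,-0.002],0.03],[[0.0025,-0.004,0.064],[0,0,-0.002],0.03],[[0.0025,-0.004,0.068],[0,0,-0.002],0.03],[[0.0025,-0.004,0.072],[0,0,-0.002],0.03],[[0.0025,-0.004,0.076],[0,0,-0.002],0.03],[[0.0025,-0.004,0.08],[0,0,-0.002],0.03],[[0.0025,-0.004,0.082],[0,0,-0.002],0.03],[[0.0025,-0.004,0.082],[0,0,-0.002],0.03]])

```text
clock: 18.8
tool_pos: [0.4408, 0.3002, 0.0769]
eef_rot: [-3.142, 0.001, 0.641]
ft_force: [-0.1, -0.5, -0.2]
width: 0.0479
grasp_force: 62.1
```

```bash
python3 - <<'E'
from h import *
s,im=wsnap("w9"); print(s["tool_pos"],s["eef_rot"],s["ft_force"],s["moment"]);held(im,s)
# pin inside hole: dark blob
def pin(im):
    m=(im[155:200,235:272].max(2)<45).astype(np.uint8);M=cv2.moments(m,True);print("pin px",M["m10"]/M["m00"]+235,M["m01"]/M["m00"]+155,M["m00"])
pin(im);pin(cv2.imread("pics/w5.png"))
E
```

```text
[0.4408 0.3002 0.0769] [-3.1415  0.0008  0.6409] [-0.1254 -0.4548 -0.2349] [-0.0664 -0.0254  0.048 ]
bbox px [121 114] [305 289]
sides T y [-0.0644  0.0247]
 hole T centre [0.0007 0.0008] size [0.0403 0.0237]
 hole T centre [0.0419 0.0004] size [0.0145 0.015 ]
pin px 253.63987138263667 176.3247588424437 311.0
pin px 252.42592592592592 173.97222222222223 324.0
```

Emit:
servo_tool(rows=[[[0,0,0.008],[0,0,0],0.03],[[0,0,0.016],[0,0,0],0.03],[[0,0,0.022],[0,0,0],0.03],[[0,0,0.027],[0,0,0],0.03],[[0,0,0.031],[0,0,0],0.03],[[0,0,0.0335],[0,0,0],0.03],[[0,0,0.0335],[0,0,0],0.03],[[0,0,0.0335],[0,0,0],0.03]])

```text
clock: 19.65
tool_pos: [0.4413, 0.3005, 0.0439]
eef_rot: [3.142, -0.0, 0.641]
ft_force: [0.1, 0.4, 0.2]
width: 0.0479
grasp_force: 62.1
```

Emit:
servo_tool(rows=[[[0,0,0],[0,0,0],0.065],[[0,0,0],[0,0,0],0.065],[[0,0,0],[0,0,0],0.065],[[0,0,-0.04],[0,0,0],0.068],[[0,0,-0.08],[0,0,0],0.068],[[0,0,-0.12],[0,0,0],0.068],[[0,0,-0.15],[0,0,0],0.068],[[0,0,-0.15],[0,0,0],0.068]])

```text
clock: 20.45
tool_pos: [0.4444, 0.3024, 0.2]
eef_rot: [3.141, -0.011, 0.641]
ft_force: [0.9, -0.0, 1.1]
width: 0.0681
grasp_force: 0.0
```

```bash
python3 - <<'E'
from h import *
s,im=wsnap("w10"); print(s["tool_pos"],s["clock"])
a=cv2.imread("pics/w6.png")
cv2.imwrite("pics/w10b.png",cv2.resize(np.hstack([im[0:250,180:330],a[0:250,180:330]]),(720,600),interpolation=cv2.INTER_CUBIC))
plan([(.53,-.315,.19,8.85),(.5757,-.3218,.19,8.85)])
top=imaging.snapshot("top");print(*plates(top,lambda p,z:cast("top",p,z),.008,150,sat=40),sep="\n")
E
```

```text
[0.4444 0.3024 0.2   ] 20.45
[-0.2988  0.5463  0.0055] [-0.001  -0.0066  0.4863]
[-0.2663  0.579   0.0057] [-0.001  -0.0066  0.4863]
(array([230.9813, 226.5701]), array([0.4498, 0.0726]), 108.35376739501953, 48.471534729003906, 17.397197723388672)
(array([359.4184, 190.5102]), array([ 0.5751, -0.3223]), 111.16905975341797, 50.8460693359375, 9.154080390930176)
```

View pics/w10b.png

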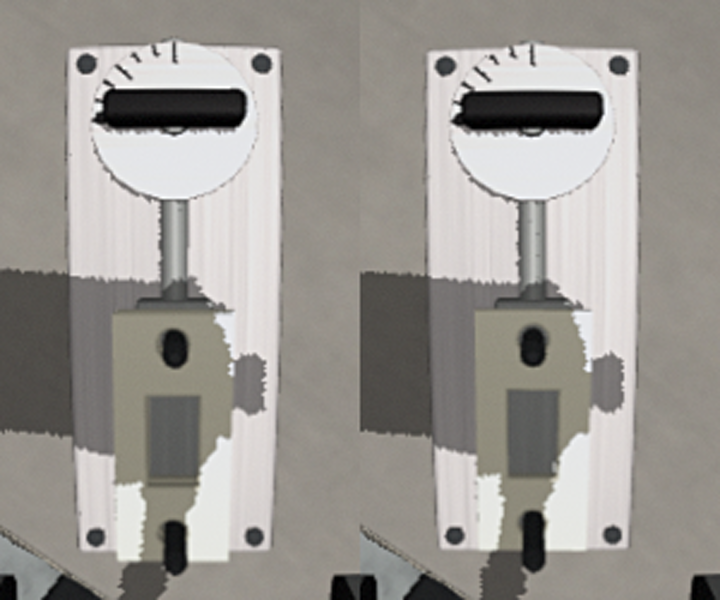

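Two spacers are seated, the valve is closed, and spacer C and the cover haven't moved. Heading to C.

Emit:
servo_tool(rows=[[[-0.02,0.042,-0.01],[0,0,0.04],0.068],[[-0.042,0.084,-0.02],[0,0,0.08],0.068],[[-0.063,0.126,-0.02],[0,0,0.12],0.068],[[-0.085,0.168,-0.02],[0,0,0.16],0.068],[[-0.106,0.21,-0.02],[0,0,0.2],0.068],[[-0.128,0.252,-0.02],[0,0,0.24],0.068],[[-0.15,0.294,-0.02],[0,0,0.28],0.068],[[-0.17,0.336,-0.02],[0,0,0.32],0.068],[[-0.192,0.378,-0.02],[0,0,0.36],0.068],[[-0.213,0.42,-0.01],[0,0,0.4],0.068],[[-0.235,0.462,0],[0,0,0.44],0.068],[[-0.256,0.504,0.005],[0,0,0.486],0.068]])

```text
clock: 21.75
tool_pos: [0.5353, -0.2578, 0.1851]
eef_rot: [-3.138, 0.004, 0.153]
ft_force: [1.3, 1.0, 1.0]
width: 0.068
grasp_force: 0.0
```

```bash
python3 - <<'E'
from h import *
plan([(.5755,-.322,.19,8.9)])
E
```

```text
[ 0.03    0.0696 -0.0053] [-0.0034  0.0043 -0.0028]
```

Emit:
servo_tool(rows=[[[0.014,0.03,0],[0,0,0],0.07],[[0.026,0.058,0],[0,0,0],0.07],[[0.028,0.066,0],[0,0,0],0.07],[[0.028,0.066,0],[0,0,0],0.07],[[0.028,0.066,0],[0,0,0],0.07]])

```text
clock: 22.25
tool_pos: [0.5739, -0.3162, 0.1872]
eef_rot: [-3.139, 0.002, 0.155]
ft_force: [-0.6, 0.7, 0.7]
width: 0.0695
grasp_force: 0.0
```

```bash
python3 - <<'E'
from h import *
plan([(.5755,-.322,-.002,8.9)])
E
```

```text
[0.0011 0.0064 0.1892] [-0.0025  0.0024 -0.0004]
```

Emit:
servo_tool(rows=[[[0,0.004,0.05],[0,0,0],0.07],[[0,0.004,0.1],[0,0,0],0.07],[[0,0.004,0.142],[0,0,0],0.07],[[0,0.004,0.167],[0,0,0],0.07],[[0,0.004,0.181],[0,0,0],0.068],[[0,0.004,0.189],[0,0,0],0.062],[[0,0.004,0.19],[0,0,0],0.06],[[0,0.004,0.19],[0,0,0],0.04],[[0,0.004,0.19],[0,0,0],0.03],[[0,0.004,0.19],[0,0,0],0.03],[[0,0.004,0.19],[0,0,0],0.03]])

```text
clock: 23.35
tool_pos: [0.5771, -0.3224, 0.0008]
eef_rot: [3.139, -0.003, 0.155]
ft_force: [-0.4, 0.6, 5.2]
width: 0.0475
grasp_force: 62.4
```

```bash
python3 - <<'E'
from h import *
plan([(.4403,.299,.16,36.66)])
E
```

```text
[-0.039  -0.6347 -0.1606] [ 0.0028 -0.0021 -0.4851]
```

Emit:
servo_tool(rows=[[[0,0,-0.04],[0,0,0],0.03],[[0,0,-0.08],[0,0,0],0.03],[[-0.001,-0.01,-0.12],[0,0,0],0.03],[[-0.004,-0.04,-0.15],[0,0,-0.05],0.03],[[-0.007,-0.08,-0.161],[0,0,-0.1],0.03],[[-0.01,-0.125,-0.161],[0,0,-0.15],0.03],[[-0.013,-0.17,-0.161],[0,0,-0.2],0.03],[[-0.016,-0.215,-0.161],[0,0,-0.25],0.03],[[-0.018,-0.26,-0.161],[0,0,-0.3],0.03],[[-0.02,-0.305,-0.161],[0,0,-0.35],0.03],[[-0.022,-0.35,-0.161],[0,0,-0.4],0.03],[[-0.024,-0.395,-0.161],[0,0,-0.44],0.03]])

```text
clock: 24.55
tool_pos: [0.4903, 0.0666, 0.16]
eef_rot: [3.141, -0.001, 0.596]
ft_force: [0.3, 0.4, -0.8]
width: 0.0473
grasp_force: 61.9
```

```bash
python3 - <<'E'
from h import *
plan([(.4403,.299,.16,36.66)])
E
```

```text
[ 0.0891 -0.2204  0.    ] [ 0.0004 -0.0007 -0.0436]
```

Emit:
servo_tool(rows=[[[0.017,-0.042,0],[0,0,-0.01],0.03],[[0.034,-0.084,0],[0,0,-0.02],0.03],[[0.051,-0.126,0],[0,0,-0.035],0.03],[[0.067,-0.166,0],[0,0,-0.044],0.03],[[0.079,-0.195,0],[0,0,-0.044],0.03],[[0.086,-0.212,0],[0,0,-0.044],0.03],[[0.088,-0.218,0],[0,0,-0.044],0.03],[[0.088,-0.218,0],[0,0,-0.044],0.03],[[0.088,-0.218,0],[0,0,-0.044],0.03],[[0.088,-0.218,0],[0,0,-0.044],0.03]])

```text
clock: 25.55
tool_pos: [0.442, 0.2938, 0.1597]
eef_rot: [3.141, 0.0, 0.637]
ft_force: [0.1, 0.5, -0.2]
width: 0.0477
grasp_force: 61.9
```

```bash
python3 - <<'E'
from h import *
s,im=wsnap("w11"); print(s["tool_pos"],s["eef_rot"],s["clock"],s["width"]); held(im,s)
plan([(.4405,.2995,.077,36.7)],s)
E
```

```text
[0.442  0.2938 0.1597] [3.1413 0.0004 0.6374] 25.55 0.04766138477125139
bbox px [200   0] [500 289]
sides T y [-0.0239  0.0581]
 hole T centre [0.0009 0.0005] size [0.0408 0.0229]
 hole T centre [0.0421 0.0006] size [0.014  0.0145]
[ 0.0022 -0.0056  0.0827] [ 0.0003  0.0004 -0.0031]
```

Emit:
servo_tool(rows=[[[0.0024,-0.005,0.02],[0,0,-0.003],0.03],[[0.0024,-0.005,0.04],[0,0,-0.003],0.03],[[0.0024,-0.005,0.055],[0,0,-0.003],0.03],[[0.0024,-0.005,0.06],[0,0,-0.003],0.03],[[0.0024,-0.005,0.064],[0,0,-0.003],0.03],[[0.0024,-0.005,0.068],[0,0,-0.003],0.03],[[0.0024,-0.005,0.072],[0,0,-0.003],0.03],[[0.0024,-0.005,0.076],[0,0,-0.003],0.03],[[0.0024,-0.005,0.08],[0,0,-0.003],0.03],[[0.0024,-0.005,0.082],[0,0,-0.003],0.03],[[0.0024,-0.005,0.082],[0,0,-0.003],0.03]])

```text
clock: 26.7
tool_pos: [0.4405, 0.3002, 0.0774]
eef_rot: [-3.142, 0.001, 0.642]
ft_force: [-0.4, -0.5, -0.1]
width: 0.0476
grasp_force: 61.9
```

```bash
python3 - <<'E'
from h import *
s,im=wsnap("w12"); print(s["tool_pos"],s["eef_rot"],s["ft_force"],s["moment"]);held(im,s)
m=(im[155:200,235:272].max(2)<45).astype(np.uint8);M=cv2.moments(m,True);print("pin px",M["m10"]/M["m00"]+235,M["m01"]/M["m00"]+155,M["m00"])
E
```

```text
[0.4405 0.3002 0.0774] [-3.1415  0.0007  0.6418] [-0.4243 -0.4963 -0.0867] [0.0145 0.0598 0.032 ]
bbox px [121 114] [304 289]
sides T y [-0.0644  0.0247]
 hole T centre [0.0007 0.0008] size [0.0403 0.0236]
 hole T centre [0.0421 0.0004] size [0.014  0.0149]
pin px 254.03472222222223 175.87152777777777 288.0
```

Threaded. The plate bottom should end at 0.051, so I'll lower about 26 mm, then release and rise.

Emit:
servo_tool(rows=[[[0,0,0.008],[0,0,0],0.03],[[0,0,0.014],[0,0,0],0.03],[[0,0,0.019],[0,0,0],0.03],[[0,0,0.023],[0,0,0],0.03],[[0,0,0.0255],[0,0,0],0.03],[[0,0,0.0255],[0,0,0],0.03],[[0,0,0.0255],[0,0,0],0.03]])

```text
clock: 27.45
tool_pos: [0.4408, 0.3004, 0.0523]
eef_rot: [-3.142, -0.0, 0.642]
ft_force: [-0.0, 0.1, -0.2]
width: 0.0474
grasp_force: 61.9
```

Emit:
servo_tool(rows=[[[0,0,0],[0,0,0],0.065],[[0,0,0],[0,0,0],0.065],[[0,0,0],[0,0,0],0.065],[[0,0,-0.04],[0,0,0],0.068],[[0,0,-0.08],[0,0,0],0.068],[[0,0,-0.12],[0,0,0],0.068],[[0,0,-0.145],[0,0,0],0.068],[[0,0,-0.145],[0,0,0],0.068]])

```text
clock: 28.25
tool_pos: [0.4437, 0.3022, 0.2028]
eef_rot: [3.141, -0.01, 0.642]
ft_force: [1.1, -0.2, 0.0]
width: 0.068
grasp_force: 0.0
```

```bash
python3 - <<'E'
from h import *
s,im=wsnap("w13"); print(s["tool_pos"],s["clock"])
a=cv2.imread("pics/w10.png")
cv2.imwrite("pics/w13b.png",cv2.resize(np.hstack([im[0:250,180:430],a[0:250,180:330]]),(800,500),interpolation=cv2.INTER_CUBIC))
plan([(.4500,.0730,.15,17.5)])
top=imaging.snapshot("top");print(*plates(top,lambda p,z:cast("top",p,z),.009,145,sat=40),sep="\n")
E
```

```text
[0.4437 0.3022 0.2028] 28.25
[-0.1307  0.1875  0.0494] [-0.0005 -0.0056  0.3363]
(array([231.3936, 227.9787]), array([0.4503, 0.0724]), 109.92742156982422, 49.777259826660156, 17.395296096801758)
```

View pics/w13b.png

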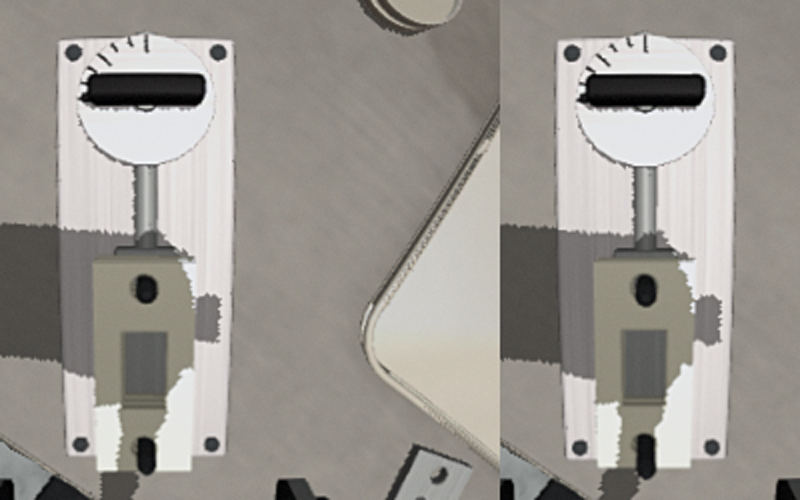

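All three spacers are stacked and the valve is closed. No other white spacer shows in the top view. Now the cover.

Emit:
servo_tool(rows=[[[-0.027,0.039,0.0],[0,0,0.06],0.05],[[-0.054,0.078,0.0],[0,0,0.13],0.05],[[-0.08,0.116,0],[0,0,0.2],0.05],[[-0.107,0.153,0.01],[0,0,0.27],0.05],[[-0.122,0.176,0.02],[0,0,0.336],0.05],[[-0.13,0.187,0.03],[0,0,0.336],0.05],[[-0.13,0.187,0.03],[0,0,0.336],0.05],[[-0.13,0.187,0.03],[0,0,0.336],0.05],[[-0.13,0.187,0.03],[0,0,0.336],0.05]])

```text
clock: 29.25
tool_pos: [0.4488, 0.0739, 0.1673]
eef_rot: [-3.141, -0.0, 0.308]
ft_force: [-0.3, 0.3, -0.4]
width: 0.05
grasp_force: 0.0
```

```bash
python3 - <<'E'
from h import *
s,im=wsnap("w14"); print(s["tool_pos"],s["eef_rot"],s["clock"])
px=wproj([[.4503,.0725,.01]]+[[.4503+a*np.cos(.304)-b*np.sin(.304),.0725+a*np.sin(.304)+b*np.cos(.304),.01] for a,b in((.055,.025),(.055,-.025),(-.055,-.025),(-.055,.025),(.042,0),(-.042,0))],s);print(px)
o=im.copy()
for p in px: cv2.circle(o,tuple(int(v) for v in p.round()),2,(0,0,255),1)
cv2.imwrite("pics/w14b.png",cv2.resize(o[60:300,100:420],(800,600),interpolation=cv2.INTER_CUBIC))
plan([(.4508,.0725,.013,17.4)],s)
E
```

```text
[0.4488 0.0739 0.1673] [-3.1411 -0.0001  0.3076] 29.25
[[253.5122 175.7342]
 [228.8335 122.6297]
 [278.7824 122.9023]
 [275.9469 224.4533]
 [230.4411 224.2715]
 [253.7494 135.4197]
 [253.2752 213.4306]]
[0.0015 0.002  0.1543] [-0.0005 -0.0001  0.0039]
```

View pics/w14b.png

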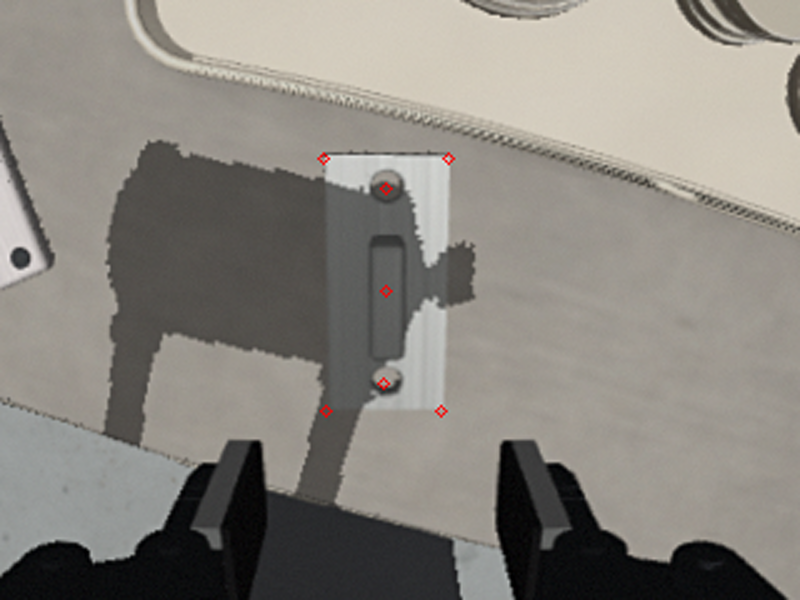

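The overlay fits within about 1 mm: cover centred, holes at (387,184) and (387,379), rib up. Gripping the rib now.

Emit:
servo_tool(rows=[[[0.0015,0.0015,0.05],[0,0,0.003],0.05],[[0.0015,0.0015,0.1],[0,0,0.003],0.05],[[0.0015,0.0015,0.13],[0,0,0.003],0.05],[[0.0015,0.0015,0.146],[0,0,0.003],0.05],[[0.0015,0.0015,0.153],[0,0,0.003],0.04],[[0.0015,0.0015,0.153],[0,0,0.003],0.02],[[0.0015,0.0015,0.153],[0,0,0.003],0.0],[[0.0015,0.0015,0.153],[0,0,0.003],0.0],[[0.0015,0.0015,0.153],[0,0,0.003],0.0],[[0.0015,0.0015,0.153],[0,0,0.003],0.0],[[0.0015,0.0015,0.153],[0,0,0.003],0.0]])

```text
clock: 30.4
tool_pos: [0.4516, 0.072, 0.0155]
eef_rot: [3.141, -0.002, 0.303]
ft_force: [-0.7, 0.4, 5.6]
width: 0.0128
grasp_force: 61.5
```

```bash
python3 - <<'E'
from h import *
plan([(.4403,.2995,.19,36.75)])
E
```

```text
[ 0.0574 -0.2205 -0.1745] [ 0.0006 -0.0022 -0.3388]
```

Emit:
servo_tool(rows=[[[0,0,-0.04],[0,0,0],0.0],[[0,0,-0.08],[0,0,0],0.0],[[0,0,-0.12],[0,0,0],0.0],[[0.005,-0.02,-0.15],[0,0,-0.05],0.0],[[0.014,-0.055,-0.16],[0,0,-0.1],0.0],[[0.024,-0.095,-0.16],[0,0,-0.16],0.0],[[0.035,-0.135,-0.16],[0,0,-0.22],0.0],[[0.045,-0.172,-0.16],[0,0,-0.28],0.0],[[0.052,-0.2,-0.16],[0,0,-0.338],0.0],[[0.056,-0.215,-0.16],[0,0,-0.338],0.0],[[0.057,-0.219,-0.16],[0,0,-0.338],0.0],[[0.057,-0.219,-0.16],[0,0,-0.338],0.0]])

```text
clock: 31.6
tool_pos: [0.4393, 0.2973, 0.1739]
eef_rot: [3.141, 0.001, 0.64]
ft_force: [0.7, 0.3, -2.3]
width: 0.0126
grasp_force: 60.4
```

```bash
python3 - <<'E'
from h import *
s,im=wsnap("w15"); print(s["tool_pos"],s["eef_rot"],s["clock"],s["width"],s["ft_force"])
for x,y in((220,200),(220,180),(285,200),(253,176),(240,176)): print((x,y),im[y,x])
s2=dict(s);z=s["tool_pos"][2]-.0055
# expected pixels of slab-top features if centred on tool
R=Rn.from_euler("xyz",s["eef_rot"])
print(wproj(s["tool_pos"]+R.apply([[.042,0,.0055],[.055,.025,.0055],[.055,-.025,.0055],[.023,0,-.0225]]),s))
c=im[100:200,195:310];print(cv2.cvtColor(c,cv2.COLOR_BGR2GRAY)[::5,::5])
E
```

```text
[0.4393 0.2973 0.1739] [3.1411 0.0012 0.6405] 31.6 0.01257515299363377 [ 0.7478  0.3266 -2.2853]
(220, 200) [89 91 91]
(220, 180) [88 90 88]
(285, 200) [90 90 92]
(253, 176) [93 94 93]
(240, 176) [67 68 67]
[[251.1934 172.036 ]
 [300.9163 147.219 ]
 [201.5237 147.1566]
 [251.0454 229.3564]]
[[154 153 211 216 215 214 221 221 219 219 107 172 152 225 226 226 228 226
  229 228 228 158 153]
 [155 154 211 217 215 212 219 221 219 220 147 173 152 225 225 226 227 226
  228 228 228 143 153]
 [ 83  84 214 219 220 211 220 223 218 219 100 172 152 229 225 227 226 225
  229 227 227 125 153]
 [ 82  82 115 119 120 118 120 122 119 121 114 176  78 125 120 227 224 224
  229 227 228 130 152]
 [ 83  78 111 117 119 117 121 121  85 101 100 101 100 102  98 118 226 226
  228 227 226 154 153]
 [ 83  79 112 118 121 115 121 126 127 128 128 130 127 129 129 125 161 224
  229 228 225 150 154]
 [ 83  83 109 118 120 114 149 152 152 150 152 154 153 150 150 151 148 225
  230 228 224 134 152]
 [ 80  79 105 119 117 117 148 149 152 148  98  20  31 149 150 149 148 225
  231 227 223 139 148]
 [ 81  79 105 118 119 115 150 14
[... 432 characters left out ...]
 90  96  92  94 147]
 [ 79  78  91  93  91  92  94  93  88  74  97  96  95  98  85  94  93  93
   90  96  91  95 149]
 [ 81  79  93  90  91  90  92  91  89  70  98  96  96  98  68  93  94  93
   91  96  91 106 150]
 [ 78  79  89  89  88  92  92  92  90  57  97  96  96  96  72  94  94  90
   91  93  90 111 149]
 [ 78  79  88  90  92  89  91  92  87  85  52  59  56  57  90  92  94  92
   89  92  90 132 147]
 [149 153  87  92  89  90  89  87  86  89  86  85  83  90  90  93  94  90
   90  93  91 133 152]
 [149 150  88  90  89  92  90  90  85  90  87  93  88  89  90  90  92  89
   91  92  91 146 150]
 [149 150 102  91  88  90  91  90  86  91  88  90  91  91  92  91  91  91
   88  92  89 151 151]]
```

```bash
python3 - <<'E'
from h import *
im=cv2.imread("pics/w15.png");g=cv2.cvtColor(im,cv2.COLOR_BGR2GRAY).astype(float);s=status.get_state();print(s["tool_pos"])
f=lambda p:toT(wcast(p,s["tool_pos"][2]-.0055,s),s)[:,:2]
print("hole rows x=252",g[155:186,252].astype(int)); print("hole cols y=171",g[171,234:272].astype(int))
print("left y=190",g[190,194:210].astype(int),"right",g[190,296:312].astype(int)); print("front x=230,280",g[140:152,230].astype(int),g[140:152,280].astype(int))
print(f([(252,0),(252,146.5),(252,160),(252,182)]))
E
```

```text
[0.4394 0.2967 0.1739]
hole rows x=252 [ 94  93  91  82  78 125 149 150 140 111  94  95  97  95  95  95  96  96
  96  98  96  95  97  96  86  63  54  54  57  70  84]
hole cols y=171 [ 92  90  91  87  79  66  70  87  99  97  95  96  97  99  97  96  97  96
  96  94  96  95  96 101 101  95  98  96  99  90  70  67  80  91  95  98
  95  94]
left y=190 [149 149 145 151 150 151 150 151 151 153 153  88  87  88  88  90] right [ 91  92  90 104 146 151 152 148 150 150 151 150 152 149 150 149]
front x=230,280 [149 149 148 153 152  73  51  60  94  95  93  92] [224 226 228 231 203  96  49  62  91  94  95  91]
[[0.1297 0.0003]
 [0.0551 0.0004]
 [0.0483 0.0004]
 [0.0367 0.0004]]
```

Emit:
servo_tool(rows=[[[0.003,-0.0015,0.02],[0,0,0],0.0],[[0.003,-0.0015,0.04],[0,0,0],0.0],[[0.003,-0.0015,0.052],[0,0,0],0.0],[[0.003,-0.0015,0.06],[0,0,0],0.0],[[0.003,-0.0015,0.06],[0,0,0],0.0],[[0.003,-0.0015,0.06],[0,0,0],0.0]])

```text
clock: 32.25
tool_pos: [0.4415, 0.3006, 0.1147]
eef_rot: [3.141, -0.001, 0.64]
ft_force: [0.2, -0.1, -1.1]
width: 0.0127
grasp_force: 60.4
```

```bash
python3 - <<'E'
from h import *
s,im=wsnap("w16"); print(s["tool_pos"],s["eef_rot"],s["ft_force"],s["width"])
g=cv2.cvtColor(im,cv2.COLOR_BGR2GRAY)
print("rows x=252",g[155:190,252]);print("cols 171",g[171,234:272]);print("cols 176",g[176,234:272])
plan([(.4408,.3003,.114,36.73)],s)
E
```

```text
[0.4415 0.3006 0.1147] [ 3.1415 -0.0005  0.6402] [ 0.1751 -0.134  -1.1404] 0.012733704223348337
rows x=252 [ 94  94  92  85  64  37  25  33  36  37  37  36  34  24  25  93 151 148
 145 145 146 146 145 150 130  72  55  56  56  73  84  85  92  91  92]
cols 171 [ 92  91  92  86  80  63  76 124 151 147 146 146 147 146 148 150 149 151
 151 153 150 150 150 150 149 146 147 148 150 123  77  65  81  91  95  98
  95  92]
cols 176 [ 89  87  90  91  87  78  67  53  50  81 124 146 150 147 148 147 147 148
 146 145 145 147 147 147 151 143 121  83  52  55  70  77  86  94  98  96
  94  92]
[-0.0007 -0.0002  0.0007] [ 0.0001 -0.0005 -0.0009]
```

Emit:
servo_tool(rows=[[[-0.0005,0,0.004],[0,0,0],0.0],[[-0.0005,0,0.008],[0,0,0],0.0],[[-0.0005,0,0.012],[0,0,0],0.0],[[-0.0005,0,0.016],[0,0,0],0.0],[[-0.0005,0,0.02],[0,0,0],0.0],[[-0.0005,0,0.022],[0,0,0],0.0],[[-0.0005,0,0.022],[0,0,0],0.0]])

```text
clock: 33.0
tool_pos: [0.4403, 0.3003, 0.0917]
eef_rot: [-3.142, 0.001, 0.641]
ft_force: [-0.4, 0.1, -1.6]
width: 0.0128
grasp_force: 60.4
```

```bash
python3 - <<'E'
from h import *
s,im=wsnap("w17"); print(s["tool_pos"],s["eef_rot"],s["ft_force"],s["moment"],s["width"])
g=cv2.cvtColor(im,cv2.COLOR_BGR2GRAY)
print("rows x=252",g[155:190,252]);print("cols 171",g[171,234:272])
E
```

```text
[0.4403 0.3003 0.0917] [-3.1415  0.001   0.6409] [-0.3624  0.0981 -1.6112] [0.0127 0.0358 0.055 ] 0.01278337590000584
rows x=252 [ 94  96  95  86  62  38  27  27  27  23  30  28  28  27  26  34  35  36
  36  32  26  20  37 103 131  74  55  55  58  73  86  88  92  93  92]
cols 171 [ 91  92  90  88  80  66  77 125 151 152 146 113  42  16  21  23  26  31
  35  38  35  37  38  35  31  25  24  25  21  29  51  71  82  93  98  97
  95  94]
```

Emit:
servo_tool(rows=[[[0.0003,0.0006,0.003],[0,0,0],0.0],[[0.0003,0.0006,0.006],[0,0,0],0.0],[[0.0003,0.0006,0.009],[0,0,0],0.0],[[0.0003,0.0006,0.012],[0,0,0],0.0],[[0.0003,0.0006,0.015],[0,0,0],0.0],[[0.0003,0.0006,0.0165],[0,0,0],0.0],[[0.0003,0.0006,0.0165],[0,0,0],0.0]])

```text
clock: 33.75
tool_pos: [0.441, 0.3, 0.0754]
eef_rot: [-3.142, 0.001, 0.641]
ft_force: [-0.9, -0.8, -1.6]
width: 0.0128
grasp_force: 60.4
```

Emit:
servo_tool(rows=[[[0,0,0.001],[0,0,0],0.0],[[0,0,0.0015],[0,0,0],0.0],[[0,0,0.0015],[0,0,0],0.0]])

```text
clock: 34.05
tool_pos: [0.4414, 0.3003, 0.0745]
eef_rot: [3.142, -0.0, 0.641]
ft_force: [-0.6, -0.1, -0.5]
width: 0.0128
grasp_force: 60.7
```

Emit:
servo_tool(rows=[[[0,0,0],[0,0,0],0.04],[[0,0,0],[0,0,0],0.04],[[0,0,0],[0,0,0],0.04],[[0,0,-0.03],[0,0,0],0.05],[[0,0,-0.07],[0,0,0],0.05],[[0,0,-0.11],[0,0,0],0.05],[[0,0,-0.12],[0,0,0],0.05],[[0,0,-0.12],[0,0,0],0.05]])

```text
clock: 34.85
tool_pos: [0.4429, 0.3012, 0.1971]
eef_rot: [3.141, -0.006, 0.641]
ft_force: [-1.3, -0.6, -0.5]
width: 0.0501
grasp_force: 0.0
```

```bash
python3 - <<'E'
from h import *
s,im=wsnap("w18"); print(s["tool_pos"],s["eef_rot"],s["clock"])
R=Rn.from_euler("xyz",s["eef_rot"])
g=cv2.cvtColor(im,cv2.COLOR_BGR2GRAY).astype(float)
# expected seated cover: slab top z=.069, front edge, side edges, and rib
c=np.array([.442,.2995]);u=np.array([np.cos(.642),np.sin(.642)]);v=np.array([-u[1],u[0]])
P=lambda a,b,z:[*(c+a*u+b*v),z]
for n,q in (("front",P(.055,0,.069)),("left",P(.03,.025,.069)),("right",P(.03,-.025,.069)),("pinb",P(.042,0,.09)),("valve",P(.135,0,.086))): print(n,wproj([q],s)[0])
# valve bar
for k in dark(im,45,300,3000):
    r=cv2.minAreaRect(k)
    if r[0][1]<200: 
        p=wcast(cv2.boxPoints(r),.086,s); print("bar",r,rect(p))
x,y=wproj([P(.055,0,.069)],s)[0].round().astype(int)
print("front col",x-15,g[y-8:y+9,x-15].astype(int))
x,y=wproj([P(.03,.025,.069)],s)[0].round().astype(int);print("left",g[y,x-8:x+9].astype(int))
x,y=wproj([P(.03,-.025,.069)],s)[0].round().astype(int);print("right",g[y,x-8:x+9].astype(int))
plan([(.549,.380,.13,126.8),(.549,.380,.13,-53.2)])
E
```

```text
[0.4429 0.3012 0.1971] [ 3.1411 -0.0056  0.6408] 34.85
front [252.2701 128.5989]
left [225.1871 155.7288]
right [279.3498 155.7105]
pinb [252.3141 146.0883]
valve [252.2869  37.475 ]
bar ((250.547119140625, 41.45458221435547), (62.91514587402344, 15.997259140014648), 1.0609116554260254) (array([0.5468, 0.3797]), 52.63691329956055, 14.266024589538574, -54.442832946777344)
front col 237 [116  83  80  82  82 101 136 107  72  99  98  95  98  98 100  98  96]
left [123 120 120 119 119 118 117 117 101  91  93  94  95  94  90  93  94]
right [ 96  97  98  94  93  95  94  96 113 124 123 121 128 127 127 122 121]
[0.1336 0.0004 0.065 ] [ 0.0014 -0.0012 -1.5723]
[0.1336 0.0004 0.065 ] [-0.0012 -0.0014  1.5693]
```

The cover edges project within 1 px of where a seated cover at 69 mm should be. Moving to the valve now.

Emit:
servo_tool(rows=[[[0.02,0,0],[0,0,-0.14],0.05],[[0.04,0,0],[0,0,-0.28],0.05],[[0.06,0,0],[0,0,-0.42],0.05],[[0.08,0,0],[0,0,-0.56],0.05],[[0.1,0,0],[0,0,-0.7],0.05],[[0.12,0,0],[0,0,-0.84],0.05],[[0.134,0,0.01],[0,0,-0.98],0.05],[[0.134,0,0.02],[0,0,-1.12],0.05],[[0.134,0,0.03],[0,0,-1.26],0.05],[[0.134,0,0.04],[0,0,-1.4],0.05],[[0.134,0,0.05],[0,0,-1.53],0.05],[[0.134,0,0.06],[0,0,-1.572],0.05]])

```text
clock: 36.1
tool_pos: [0.5468, 0.3791, 0.1302]
eef_rot: [-3.136, -0.0, 2.216]
ft_force: [0.8, -0.1, 0.1]
width: 0.0504
grasp_force: 0.0
```

Emit:
servo_tool(rows=[[[0,0,0],[0,0,0],0.05],[[0,0,0],[0,0,0],0.05]])

```text
clock: 36.3
tool_pos: [0.5473, 0.3794, 0.1318]
eef_rot: [-3.137, -0.0, 2.212]
ft_force: [0.4, 0.5, 0.6]
width: 0.05
grasp_force: 0.0
```

```bash
python3 - <<'E'
from h import *
s=status.get_state();print(s["tool_pos"],s["eef_rot"]);plan([(.5495,.380,.06,126.8)])
E
```

```text
[0.5473 0.3794 0.1318] [-3.1373 -0.0003  2.2116]
[-0.0008  0.0024  0.0718] [-0.0043 -0.0003 -0.0015]
```

Emit:
servo_tool(rows=[[[-0.001,0.001,0.02],[0,0,0],0.05],[[-0.001,0.001,0.045],[0,0,0],0.05],[[-0.001,0.001,0.065],[0,0,0],0.05],[[-0.001,0.001,0.071],[0,0,0],0.04],[[-0.001,0.001,0.071],[0,0,0],0.02],[[-0.001,0.001,0.071],[0,0,0],0.0],[[-0.001,0.001,0.071],[0,0,0],0.0],[[-0.001,0.001,0.071],[0,0,0],0.0],[[-0.001,0.001,0.071],[0,0,0],0.0]])

```text
clock: 37.2
tool_pos: [0.5496, 0.3797, 0.0643]
eef_rot: [-3.141, 0.0, 2.213]
ft_force: [-4.4, -3.4, 1.9]
width: 0.0105
grasp_force: 60.6
```

```bash
python3 - <<'E'
from h import *
s=status.get_state();print(s["tool_pos"],np.degrees(s["eef_rot"]),s["ft_force"],s["moment"],s["width"])
E
```

```text
[0.5496 0.3797 0.0643] [-179.9441    0.0053  126.7824] [-4.4092 -3.4018  1.916 ] [-0.462   0.6226  0.0418] 0.010514094638215758
```

Emit:
servo_tool(rows=[[[0,0,0],[0,0,0.13],0.0],[[0,0,0],[0,0,0.26],0.0],[[0,0,0],[0,0,0.39],0.0],[[0,0,0],[0,0,0.52],0.0],[[0,0,0],[0,0,0.65],0.0],[[0,0,0],[0,0,0.75],0.0],[[0,0,0],[0,0,0.787],0.0],[[0,0,0],[0,0,0.787],0.0],[[0,0,0],[0,0,0.787],0.0],[[0,0,0],[0,0,0.787],0.0]])

```text
clock: 38.2
tool_pos: [0.5491, 0.3795, 0.0643]
eef_rot: [-3.14, 0.001, 1.426]
ft_force: [-5.4, -3.8, 3.7]
width: 0.011
grasp_force: 60.8
```

```bash
python3 - <<'E'
from h import *
s=status.get_state();print(s["tool_pos"],np.degrees(s["eef_rot"]),s["ft_force"],s["moment"],s["width"],s["grasp_force"])
E
```

```text
[0.5491 0.3795 0.0643] [-179.9146    0.0777   81.6795] [-5.3925 -3.8434  3.6686] [-0.5961  0.7748 -0.0795] 0.011024139251102936 60.77557146549225
```

Emit:
servo_tool(rows=[[[0,0,0],[0,0,0],0.04],[[0,0,0],[0,0,0],0.05],[[0,0,0],[0,0,0],0.05],[[0,0,-0.04],[0,0,0],0.05],[[0,0,-0.08],[0,0,0],0.05],[[-0.03,0,-0.12],[0,0,0],0.05],[[-0.06,0,-0.14],[0,0,0],0.05],[[-0.06,0,-0.14],[0,0,0],0.05],[[-0.06,0,-0.14],[0,0,0],0.05]])

```text
clock: 39.1
tool_pos: [0.5422, 0.3208, 0.2046]
eef_rot: [3.139, -0.002, 1.425]
ft_force: [0.3, -0.2, -0.2]
width: 0.0502
grasp_force: 0.0
```

```bash
python3 - <<'E'
from h import *
s,im=wsnap("w19"); print(s["tool_pos"],s["eef_rot"],s["clock"])
for k in dark(im,45,40,3000):
    r=cv2.minAreaRect(k)
    if r[0][1]<240: print(r,rect(wcast(cv2.boxPoints(r),.086,s)))
t=imaging.snapshot("top")
for k in dark(t[165:260,100:190],60,20,1000):
    p=k[:,0,:]+[100,165];r=rect(cast("top",p,.086)); print("top",p.mean(0),r)
print(*plates(t,lambda p,z:cast("top",p,z),.069,100,sat=60),sep="\n")
E
```

```text
[0.5422 0.3208 0.2046] [ 3.1394 -0.0022  1.4246] 39.1
((183.18002319335938, 188.75999450683594), (10.0, 13.000000953674316), 36.869895935058594) (array([0.4795, 0.3285]), 13.04155158996582, 9.435554504394531, 42.83036804199219)
((250.0, 118.5), (61.0, 12.0), 90.0) (array([0.5504, 0.3823]), 53.7634391784668, 10.60299015045166, 81.6139907836914)
((26.601903915405273, 13.35350227355957), (3.7510080337524414, 62.64982223510742), 61.38954162597656) (array([0.3294, 0.5504]), 89.02132415771484, 5.6548171043396, -0.5132980346679688)
((18.0, 10.5), (21.0, 36.0), 90.0) (array([0.317 , 0.5601]), 75.87242889404297, 25.78948211669922, -25.80005645751953)
top [132.0435 254.8696] (array([0.3704, 0.3571]), 23.510913848876953, 20.418476104736328, -88.67940938472748)
top [142.5976 243.0488] (array([0.3989, 0.3254]), 112.27513122558594, 32.385337829589844, 36.260108947753906)
top [128.9423 186.5641] (array([0.5633, 0.3616]), 174.88246154785156, 65.34588623046875, 24.475982666015625)
top [109.4341 188.3488] (array([0.5676, 0.4285]), 125.77560424804688, 62.284080505371094, 2.387194871902466)
```

The bar reads 81.6° against 126.8° closed, so the valve is at 45°. The gripper is clear, so I'm handing in.

```bash
python3 -c "
from plant import sign_off
print(sign_off())"
```

```text
the job is handed in; nothing more can be done
None
```

I handed the job in at about 39 s: I closed the valve first, seated all three white spacers flat on the pins with the cover on top (rib up), then opened the valve to about 45° by the wrist camera.

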